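# Load the dry block with probes by way of the regrip rest

## Robot

A 6-joint arm with a two-finger parallel gripper is mounted at the origin on a cart in front of the work surface, level with it; the furniture and walls round the work are solid. World frame = base frame: x ahead of the robot, y to its left, z up, the work surface at z = 0. Lengths are in m, angles in degrees, forces in N, time in s.
With the tool pointing down it reaches from about 0.4 to 0.825 m from the base axis. Payload 7 kg.
Tool frame: the origin (TCP) lies midway between the tips of the shut fingers; the grasp point (between the pads) lies 19 mm behind it; z points along the fingers, y is the direction in which the jaws open and shut (so a half turn about z gives the same grasp; the last joint's range is limited). The gripper opens to 88 mm and grips with 3 to 60 N. Pads are 19 mm wide; open, the fingers measure 130 mm over their backs; the gripper's body (78 mm by 193 mm) begins 47 mm behind the grasp point.
Start: joints at [-59.009, 20.546, 0.682, 0, -70.136, -16.507], TCP at [0.169, -0.654, 0.227] pointing down, gripper open.
Joint ranges: [-176.03, 176.03], [-82.01, 121.73], [-58.28, 71.71], [-173.87, 95.51], [-174.79, -0.11], [-173.66, 173.66]. Speed limits (degrees/s): [136.94, 136.94, 172.46, 180, 180, 180].

## Interface

Orientations are given as [roll, pitch, yaw] about the fixed x, y, z axes, in that order (R = Rz(yaw) Ry(pitch) Rx(roll)).
In Python, from plant import get_state, capture, close_job gives the robot as it stands.
- The arm moves only by the tool apply_moves, never from a script. Its argument "commands" is a list of rows, each an object with "grip": the opening, from 0 (shut) to 1 (fully open); "dp": the shift along the tool's x, y, z in mm, a list of three; "yaw": the turn about the tool's z in rad. A call has 1 to 12 rows; each row is the pose to reach, as a shift and turn from the pose commanded when the call began, along the tool's axes at that moment; what a row does not reach only later rows make up. A row lasts 1/8 s, in which the tool goes at most 62.5 mm and 10.7 degrees, less where a joint would pass 70% of its speed; a pose out of reach is approached as far as the arm can. A call with a gripper value outside its range is refused whole. The fingers move at their own pace and stop on an object; "newtons" is the grip in N (left out, the last holds). Time passes only in rows, so rows that repeat a pose let the fingers close. It gives the time, the measured TCP pose, the force and the opening at its end, in the units of the state.
- get_state(): the state, without advancing time (a new reading comes with each control period).
- capture(name): name is "scene" or "top" or "wrist"; returns a dict with "color" (400x640x3 uint8, red, green, blue), "camera_matrix" (3x3 intrinsics, pixels), "xyz" and "rotation" of the camera in the world; the wrist camera has in their place "T_tool_cam" (4x4, takes a point from camera to tool coordinates, whose origin is the TCP and whose axes are the flange's). Camera axes: x right, y up, looking along -z (the intrinsics and any distortion apply to the point x, -y, -z); pixel columns grow to the right and rows downward; lengths in m; the calibration is good to about 2 mm. A picture is of the moment at which its call begins: read the wrist's pose just before it. There is no depth.
- close_job(): hands the job in, once; it reports no verdict.
The state is a dict: "time_s": time; "joints": joint angles; "qd": joint speeds; "joint_torque": joint torques, N m; "tcp_pos": TCP position; "eef_rot": TCP orientation; "contact_force": force on the tool from outside, world axes, zero at the start; "moment": the same for the moment, N m; "gripper_width": finger opening in m.
Only numpy, scipy, OpenCV 4.12 (cv2) and the standard library are available. Lean on these libraries where they do the work, as an engineer would, in place of code of your own. Each camera call takes 0.05 s, during which the arm holds its last target.

## Task

Load the probes lying on the worktop into the block, working from the back: long-handled probe in the rear well, middle one in the middle well, short one in the front well (one of them may be missing; leave its well empty). Lay each probe in the sloping rest with its tip against the foot and let go, take it again at the new angle, then lower it upright into its well until it bottoms out with its stop collar pushed up by the block's top, and hold it pressed down for three full seconds before you lay the next in the rest. When all are in, pull the sprung lever beside the block through its full stroke, keep it there for two seconds, and ease it back to rest without letting it snap; leave the beaker and the timer alone.

Things in the scene. Friction and masses are not known exactly. Their poses are not given: they have to be found in the camera images.
- probe_long_grip (a point): probe with the long handle, 210 mm overall, 0.09 kg: round steel sheath 10 mm thick, 110 mm long, then a grey square handle 18 x 18 x 100 mm. The point: on the axis in the handle, 130 mm from the tip (balance: 73 mm from the tip). x runs along the probe from tip to handle, y and z square to the handle's flats. Starts lying on the worktop, handle pointing away from the robot
- probe_long_tip (a point): the very tip of that probe, on its axis; the same axes
- probe_long_stop (a joint): stop collar (steel, 19 mm across, 8 mm thick) sliding on that probe's sheath with about 2.5 N of friction: 0 with its lower face 30 mm from the tip, growing (m) toward the handle, at most 0.04. Reads 0.02 when the tip is on a well's floor and the collar on the block's top
- probe_mid_grip (a point): probe with the middle handle, 185 mm overall, 0.09 kg: round steel sheath 10 mm thick, 110 mm long, then a grey square handle 18 x 18 x 75 mm. The point: on the axis in the handle, 130 mm from the tip (balance: 67 mm from the tip). x runs along the probe from tip to handle, y and z square to the handle's flats. Starts lying on the worktop, handle pointing away from the robot
- probe_mid_tip (a point): the very tip of that probe, on its axis; the same axes
- probe_mid_stop (a joint): stop collar (steel, 19 mm across, 8 mm thick) sliding on that probe's sheath with about 2.5 N of friction: 0 with its lower face 30 mm from the tip, growing (m) toward the handle, at most 0.04. Reads 0.02 when the tip is on a well's floor and the collar on the block's top
- probe_short_grip (a point): probe with the short handle, 160 mm overall, 0.09 kg: round steel sheath 10 mm thick, 110 mm long, then a grey square handle 18 x 18 x 50 mm. The point: on the axis in the handle, 130 mm from the tip (balance: 62 mm from the tip). x runs along the probe from tip to handle, y and z square to the handle's flats. Starts lying on the worktop, handle pointing away from the robot
- probe_short_tip (a point): the very tip of that probe, on its axis; the same axes
- probe_short_stop (a joint): stop collar (steel, 19 mm across, 8 mm thick) sliding on that probe's sheath with about 2.5 N of friction: 0 with its lower face 30 mm from the tip, growing (m) toward the handle, at most 0.04. Reads 0.02 when the tip is on a well's floor and the collar on the block's top
- rest_foot (a point): fixed aluminium rest on a grey base 150 x 80 mm. The point: on its foot plate, where the probe's tip goes. Two V notches (open upward, catching 15 mm either side) carry the sheath 11-21 and 86-98 mm from the tip on a line climbing at 45 degrees toward the point's +x (level, away from the robot; z is up); the handle stands free above the upper notch. Lay the probe in square to the slope
- rest_grip (a point): where the grip point of a probe (130 mm from its tip) is when it lies fully in the sloping rest; same axes as the foot
- well_rear (a point): centre of the floor of the rear well (farthest from the robot) in the fixed aluminium block (160 x 60 mm, top 70 mm above the worktop). Wells: blind round holes 13 mm wide with a 1.5 mm chamfer, 50 mm deep, upright, in a row 50 mm apart along the point's x (away from the robot); y left, z up
- well_middle (a point): centre of the floor of the middle well (the middle one) in the fixed aluminium block (160 x 60 mm, top 70 mm above the worktop). Wells: blind round holes 13 mm wide with a 1.5 mm chamfer, 50 mm deep, upright, in a row 50 mm apart along the point's x (away from the robot); y left, z up
- well_front (a point): centre of the floor of the front well (nearest to the robot) in the fixed aluminium block (160 x 60 mm, top 70 mm above the worktop). Wells: blind round holes 13 mm wide with a 1.5 mm chamfer, 50 mm deep, upright, in a row 50 mm apart along the point's x (away from the robot); y left, z up
- lever (a joint): locking lever on the left of the block, spring-loaded: 0 at rest (leaning 0.35 rad away from the robot from upright), growing (rad) as it is pulled toward the robot, end stop at 0.7. The spring needs about 0.7 N at the knob to start and 5 N at the end stop, and drives it back briskly if let go
- lever_knob (a point): centre of the black grip at the lever's end, 18 mm (fore and aft) x 22 mm (across) x 34 mm (along the lever), 100 mm from the pivot, about 130 mm above the worktop
- lever_pivot (a point): point on the lever's hinge, in the plane in which the lever swings, 38 mm above the worktop and 115 mm to the left of the wells; x along the row of wells away from the robot, y along the hinge line (left), z up
- beaker_mid (a point): small glass beaker, 51 x 50 x 69 mm, a bystander: its middle, half-way up
- timer_mid (a point): bench timer, 47 x 68 x 66 mm, a bystander: its middle, half-way up
Things that resemble listed ones, but are neither listed nor needed, are in the scene too. What is shaped like the part that bears rest_foot but turquoise is not meant.

How it is judged:
By the outcome, as a careful person would: the job done as asked, in the order asked, and still so for the second after the job is handed in, with the robot touching nothing.
Of probe_long, probe_mid, probe_short only 2 to 3 are there at a start; the rules pass over those that are not, and their reading is None.
At some moment in a run one of probe_long, probe_mid, probe_short may be knocked a few centimetres aside while the robot is not near it.
It also fails if it takes over 210 s, if anything falls off the work surface, if the arm or the gripper's body presses on something with over 40 N, if the wrist force passes 120 N, or if a joint passes its speed limit or range.

## Working session

There is one attempt and no reset: what is moved stays moved. The work goes in short steps, Python scripts to look and compute and a tool call to move; the robot and the scene stay as the last step left them, time stands still between calls to the robot, and variables do not carry over. Pictures are saved under pics/ and viewed, and the job is handed in when it is done.

Besides the shell and the picture viewer there is one more tool, called by a JSON object that holds its "fn" and its "kwargs". apply_moves: Moves the arm, as the interface text tells. Its arguments: {"type":"object","properties":{"commands":{"type":"array","items":{"type":"object","properties":{"grip":{"type":"number"},"dp":{"type":"array","items":{"type":"number"}},"yaw":{"type":"number"}}}},"newtons":{"type":"number"}},"required":["commands"]}

```bash
ls; mkdir -p pics
cat > h.py <<'E'
import numpy as np, cv2
from plant import get_state, capture, close_job
from scipy.spatial.transform import Rotation as R
def save(n,f):
    c=capture(n); cv2.imwrite(f'pics/{f}.png',c['color'][:,:,::-1]); np.savez(f'pics/{f}.npz',**c); return c
E
python3 - <<'E'
from h import *
s=get_state(); print(s)
for n in ['scene','top','wrist']:
    c=save(n,n+'0'); print(n,{k:v for k,v in c.items() if k!='color'})
E
```

```text
pics
{'time_s': 0.0, 'joints': array([-5.90101306e+01,  2.05896101e+01,  6.33634505e-01, -2.10357994e-02,
       -7.01354796e+01, -1.65064570e+01]), 'qd': array([-0.02726144, -0.05350897, -0.03142512, -0.0028354 , -0.04998124,
        0.09438119]), 'joint_torque': array([-4.18003274e-04, -5.82716525e+01,  2.93052506e+01,  6.99727044e+00,
        6.98545278e-03, -1.88494473e-04]), 'tcp_pos': array([ 0.16866768, -0.65307833,  0.22563935]), 'eef_rot': array([ 1.79906695e+02, -7.02707393e-03, -1.65523746e+02]), 'contact_force': array([ 0.13397094, -0.55022823,  0.41577419]), 'moment': array([ 0.01906155,  0.04620004, -0.00865498]), 'gripper_width': 0.08722510755181746}
scene {'camera_matrix': array([[461.18518688,   0.        , 322.56866722],
       [  0.        , 461.18518688, 196.75345843],
       [  0.        ,   0.        ,   1.        ]]), 'xyz': array([-0.33273749,  0.46462821,  1.12048004]), 'rotation': array([  44.38626868,    1.16422695, -119.97469329])}
top {'camera_matrix': array([[481.65236299,   0.        , 320.22093339],
       [  0.        , 481.65236299, 202.18894875],
       [  0.        ,   0.        ,   1.        ]]), 'xyz': array([ 0.30480047, -0.04106575,  1.34235341]), 'rotation': array([ 12.24179472,  -0.34861634, -84.95208766])}
wrist {'camera_matrix': array([[339.03123216,   0.        , 319.86433713],
       [  0.        , 339.03123216, 200.7810343 ],
       [  0.        ,   0.        ,   1.        ]]), 'T_tool_cam': array([[ 3.26749731e-05,  9.65067393e-01,  2.62001767e-01,
         7.13030412e-02],
       [ 9.99999978e-01, -8.55591233e-05,  1.90438974e-04,
        -2.84776665e-03],
       [ 2.06203086e-04,  2.62001755e-01, -9.65067375e-01,
        -1.57339614e-01],
       [ 0.00000000e+00,  0.00000000e+00,  0.00000000e+00,
         1.00000000e+00]])}
```

View pics/scene0.png

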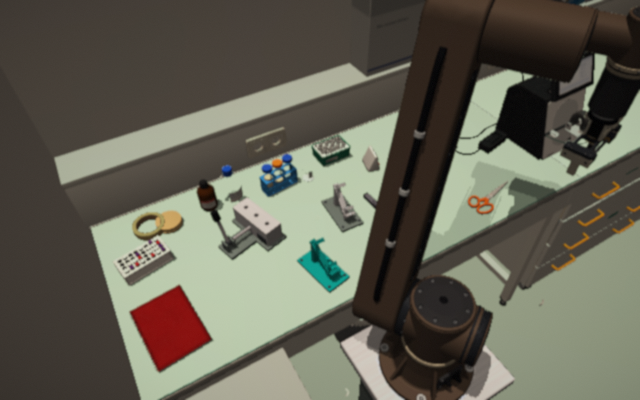

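View pics/top0.png

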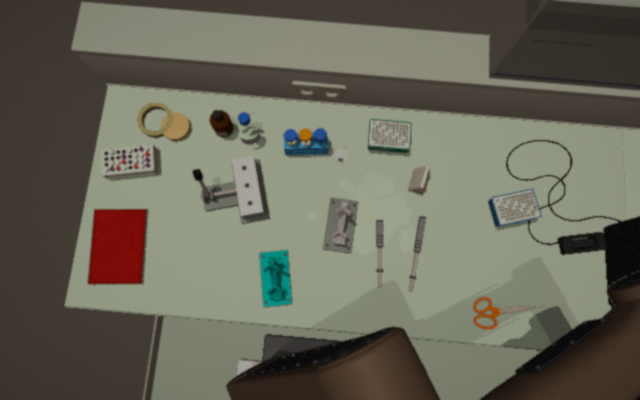

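View pics/wrist0.png

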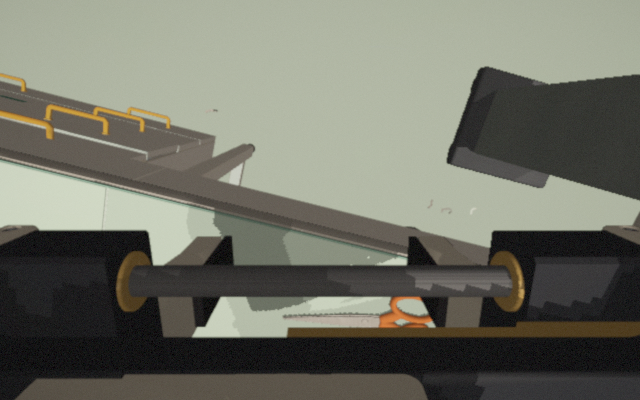

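```bash
cat >> h.py <<'E'
def cam(c):
    if 'xyz' in c: return c['camera_matrix'],np.array(c['xyz']),R.from_euler('xyz',c['rotation'],degrees=True).as_matrix()
    T=c['T_tool_cam']; P=c['pose']; M=P@T
    return c['camera_matrix'],M[:3,3],M[:3,:3]
def pose(s):
    P=np.eye(4);P[:3,:3]=R.from_euler('xyz',s['eef_rot'],degrees=True).as_matrix();P[:3,3]=s['tcp_pos'];return P
def ray(c,u,v):
    K,p,Rm=cam(c); d=np.array([(u-K[0,2])/K[0,0],-(v-K[1,2])/K[1,1],-1.]); return p,Rm@d
def onplane(c,u,v,z):
    p,d=ray(c,u,v); return p+d*(z-p[2])/d[2]
def proj(c,X):
    K,p,Rm=cam(c); q=Rm.T@(np.array(X)-p); return K[0,0]*q[0]/-q[2]+K[0,2], K[1,1]*q[1]/q[2]+K[1,2]
def wsave(f):
    P=pose(get_state()); c=capture('wrist'); c['pose']=P; cv2.imwrite(f'pics/{f}.png',c['color'][:,:,::-1]); np.savez(f'pics/{f}.npz',**c); return c
def load(f): 
    d=np.load(f'pics/{f}.npz'); return {k:d[k] for k in d.files}
def crop(f,x0,y0,x1,y1,k,out):
    im=cv2.imread(f'pics/{f}.png')[y0:y1,x0:x1]; cv2.imwrite(f'pics/{out}.png',cv2.resize(im,None,fx=k,fy=k,interpolation=cv2.INTER_CUBIC))
E
python3 - <<'E'
from h import *
t=load('top0')
for n,u,v,z in [('Ltip',411,290,.009),('Lend',423,217,.018),('Mtip',380,286,.009),('Mend',380,220,.018),('blk far',238,158,.07),('blk near',262,212,.07),('tabcorner',67,305,0),('knob',198,174,.13),('rest',341,222,0),('midwell',247,186,.07)]:
    print(n,onplane(t,u,v,z).round(3))
crop('top0',180,130,460,310,2.8,'t0c'); 
crop('scene0',180,120,420,300,3.2,'s0c')
E
```

```text
Ltip [ 0.372 -0.292  0.009]
Lend [ 0.575 -0.314  0.018]
Mtip [ 0.375 -0.207  0.009]
Mend [ 0.556 -0.195  0.018]
blk far [0.684 0.212 0.07 ]
blk near [0.54  0.129 0.07 ]
tabcorner [0.249 0.637 0.   ]
knob [0.614 0.298 0.13 ]
rest [ 0.544 -0.087  0.   ]
midwell [0.608 0.178 0.07 ]
```

View pics/t0c.png

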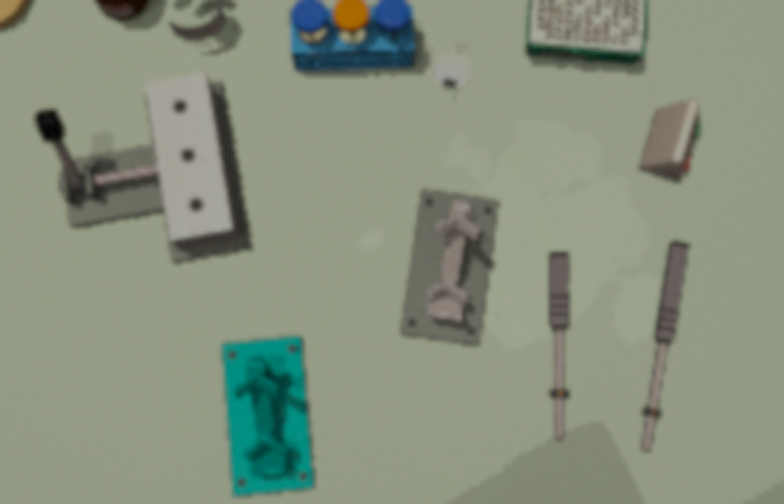

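View pics/s0c.png

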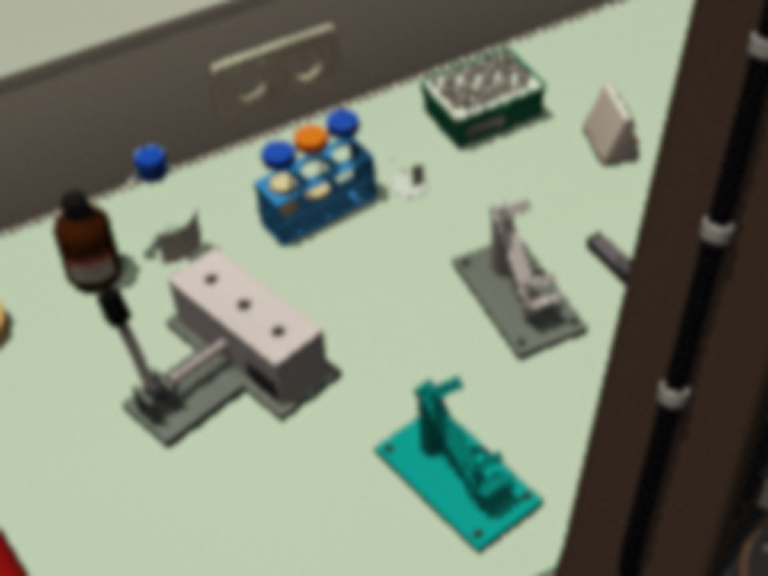

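```bash
cat >> h.py <<'E'
def plan(X,yaw=None,s=None):
    s=s or get_state(); P=pose(s); dp=P[:3,:3].T@(np.array(X)-P[:3,3])*1000
    y=s['eef_rot'][2]; d=0 if yaw is None else -(((yaw-y+90)%180)-90)
    print('tcp',s['tcp_pos'].round(4),'rot',s['eef_rot'].round(1),'J',s['joints'].round(0),'f',s['contact_force'].round(1),'w',round(s['gripper_width'],4),'t',round(s['time_s'],2))
    print('dp',dp.round(1),'yaw rad',round(np.radians(d),3),'rows',int(np.ceil(max(np.linalg.norm(dp)/62.5,abs(d)/10.7))))
E
python3 - <<'E'
from h import *
plan([.49,-.30,.25],174)
E
```

```text
tcp [ 0.1687 -0.6532  0.2258] rot [ 179.9   -0.  -165.5] J [-59.  21.   1.  -0. -70. -17.] f [0.4 0.1 0.2] w 0.0874 t 0.15
dp [-399.4  261.7  -23.9] yaw rad 0.357 rows 8
```

{"fn": "apply_moves", "kwargs": {"commands": [{"grip": 0.6, "dp": [-50, 33, -3], "yaw": 0.04}, {"grip": 0.6, "dp": [-100, 65, -6], "yaw": 0.09}, {"grip": 0.6, "dp": [-150, 98, -9], "yaw": 0.13}, {"grip": 0.6, "dp": [-200, 131, -12], "yaw": 0.18}, {"grip": 0.6, "dp": [-250, 164, -15], "yaw": 0.22}, {"grip": 0.6, "dp": [-300, 197, -18], "yaw": 0.27}, {"grip": 0.6, "dp": [-350, 229, -21], "yaw": 0.31}, {"grip": 0.6, "dp": [-399, 262, -24], "yaw": 0.357}, {"grip": 0.6, "dp": [-399, 262, -24], "yaw": 0.357}, {"grip": 0.6, "dp": [-399, 262, -24], "yaw": 0.357}], "newtons": 20}}

```text
time_s: 1.4
tcp_pos: [0.4895, -0.2997, 0.2502]
eef_rot: [180.0, -0.0, 174.1]
contact_force: [0.1, -0.4, -0.2]
gripper_width: 0.0524
```

Run:
```python
from h import *
plan([.49,-.30,.25],174)
wsave('w1');save('top','t1');save('scene','s1')
crop('t1',180,130,460,310,2.8,'t1c')
```

```text
tcp [ 0.4895 -0.2997  0.2502] rot [180.   -0.  174.1] J [-12.  10. -10.  -0. -70. -84.] f [ 0.1 -0.4 -0.2] w 0.0524 t 1.4
dp [-0.6 -0.2  0.2] yaw rad 0.002 rows 1
```

View pics/w1.png

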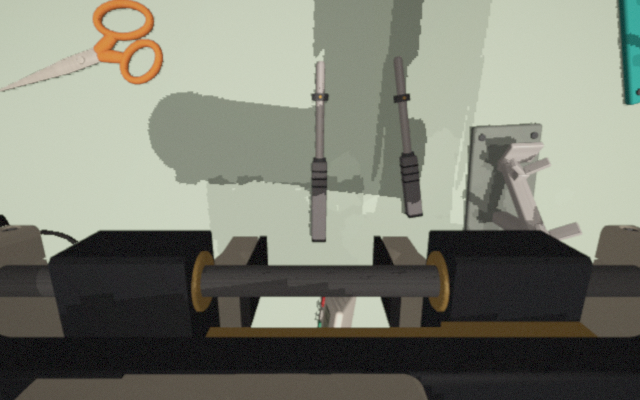

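View pics/t1.png

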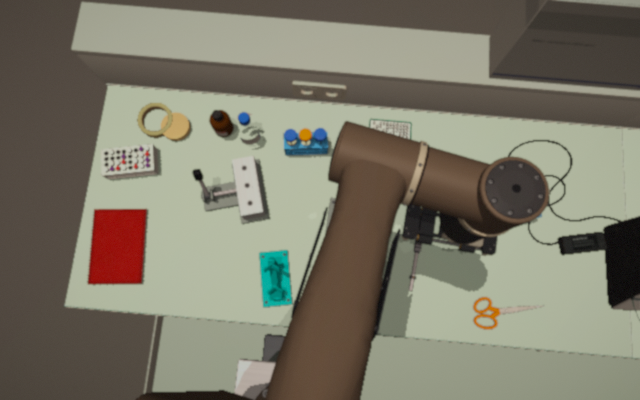

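View pics/s1.png

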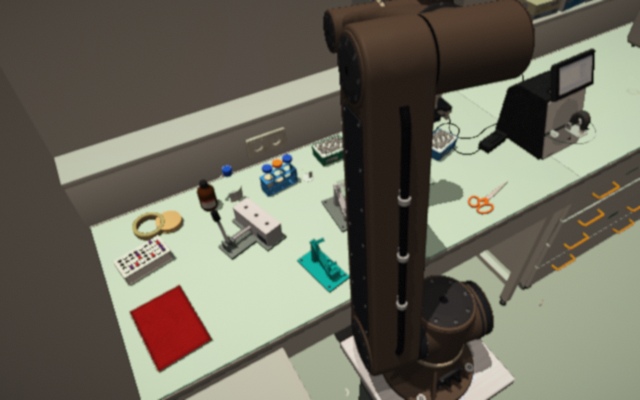

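Run:
```python
from h import *
c=load('w1')
for n,u,v,z in [('Ltip',320,61,.009),('Lend',318.5,241,.009),('Mtip',398,57,.009),('Mend',414,216,.009)]:
    print(n,onplane(c,u,v,z).round(4))
plan([.57,-.085,.25],180)
```

```text
Ltip [ 0.3689 -0.2902  0.009 ]
Lend [ 0.5787 -0.3137  0.009 ]
Mtip [ 0.3736 -0.205   0.009 ]
Mend [ 0.558  -0.1932  0.009 ]
tcp [ 0.4888 -0.3009  0.2505] rot [180.  -0. 174.] J [-12.  10. -10.  -0. -70. -84.] f [-0.6 -0.1 -0.2] w 0.0522 t 1.55
dp [-58.  223.2   0.5] yaw rad -0.105 rows 4
```

{"fn": "apply_moves", "kwargs": {"commands": [{"grip": 0.6, "dp": [-14, 55, 0], "yaw": -0.03}, {"grip": 0.6, "dp": [-29, 111, 0], "yaw": -0.05}, {"grip": 0.6, "dp": [-43, 167, 0], "yaw": -0.08}, {"grip": 0.6, "dp": [-58, 223, 0], "yaw": -0.105}, {"grip": 0.6, "dp": [-58, 223, 0], "yaw": -0.105}, {"grip": 0.6, "dp": [-58, 223, 0], "yaw": -0.105}]}}

```text
time_s: 2.3
tcp_pos: [0.5701, -0.0851, 0.2504]
eef_rot: [-180.0, -0.0, -180.0]
contact_force: [-0.2, -1.1, 0.0]
gripper_width: 0.0524
```

Run:
```python
from h import *
wsave('w2'); plan([.60,.178,.30],180)
```

```text
tcp [ 0.57   -0.0855  0.2505] rot [-180.   -0.  180.] J [  11.   10.  -10.    0.  -70. -101.] f [ 0.1 -0.4  0.1] w 0.0527 t 2.35
dp [-29.8 263.5 -49.5] yaw rad -0.001 rows 5
```

View pics/w2.png

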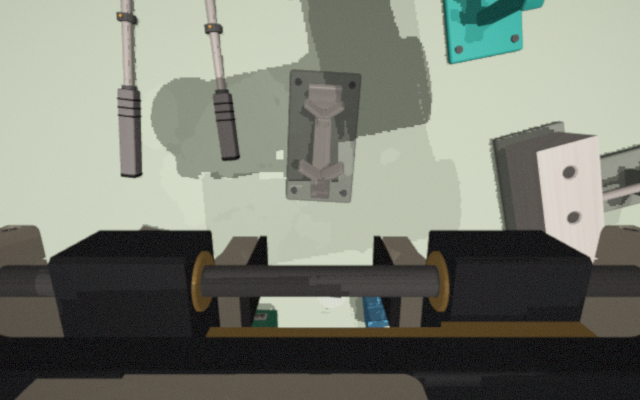

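{"fn": "apply_moves", "kwargs": {"commands": [{"grip": 0.6, "dp": [-6, 53, -10]}, {"grip": 0.6, "dp": [-12, 106, -20]}, {"grip": 0.6, "dp": [-18, 159, -30]}, {"grip": 0.6, "dp": [-24, 212, -40]}, {"grip": 0.6, "dp": [-30, 263, -50]}, {"grip": 0.6, "dp": [-30, 263, -50]}, {"grip": 0.6, "dp": [-30, 263, -50]}]}}

```text
$.commands[0]: bad value
```

Run:
```python
from h import *
wsave('w3'); save('top','t3'); save('scene','s3'); plan([.60,.178,.30],180)
crop('w2',270,50,380,220,4.5,'w2c')
```

```text
tcp [ 0.5701 -0.0857  0.2507] rot [-180.     0.   179.9] J [  11.   10.  -10.    0.  -70. -101.] f [-0.2  0.3 -0.4] w 0.0525 t 2.5
dp [-29.6 263.7 -49.3] yaw rad -0.001 rows 5
```

View pics/w3.png

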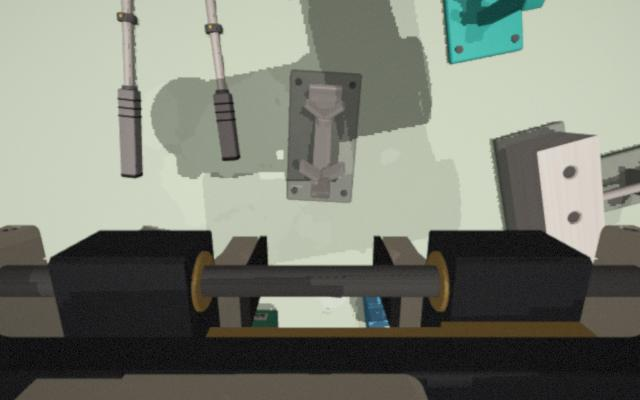

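View pics/w2c.png

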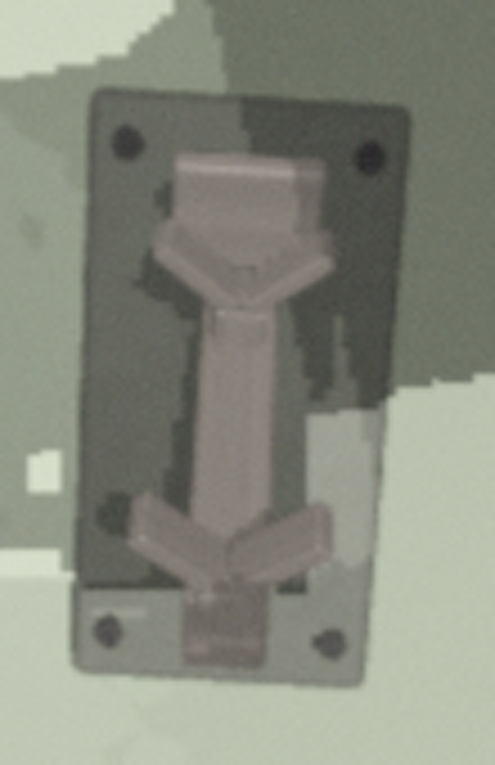

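View pics/s3.png

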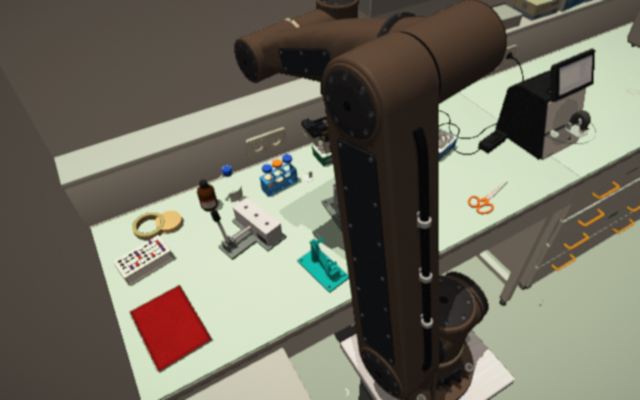

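View pics/t3.png

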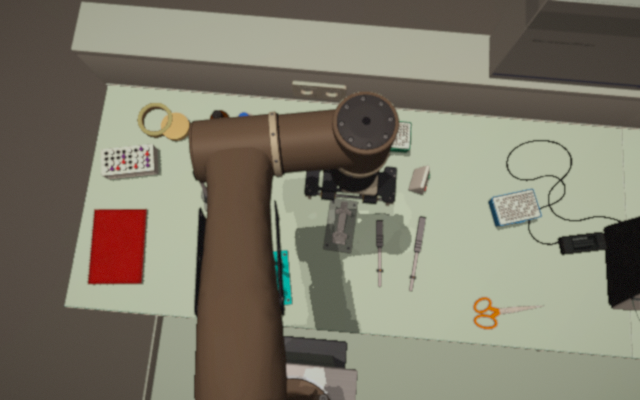

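{"fn": "apply_moves", "kwargs": {"commands": [{"grip": 0.6, "dp": [-6, 53, -10], "yaw": 0}, {"grip": 0.6, "dp": [-12, 106, -20], "yaw": 0}, {"grip": 0.6, "dp": [-18, 159, -30], "yaw": 0}, {"grip": 0.6, "dp": [-24, 212, -40], "yaw": 0}, {"grip": 0.6, "dp": [-30, 263, -50], "yaw": 0}, {"grip": 0.6, "dp": [-30, 263, -50], "yaw": 0}, {"grip": 0.6, "dp": [-30, 263, -50], "yaw": 0}]}}

```text
time_s: 3.38
tcp_pos: [0.6002, 0.178, 0.3003]
eef_rot: [-180.0, -0.0, -180.0]
contact_force: [-0.5, -0.8, -0.6]
gripper_width: 0.0525
```

Run:
```python
from h import *
wsave('w3'); plan([.60,.178,.30],180)
c=load('w2')
for z in (0,.006):
  for n,u,v in [('nl',291.1,70),('nr',361.1,73.8),('fl',286.7,198.4),('fr',350,202.2)]:
    print(z,n,onplane(c,u,v,z).round(4))
```

```text
tcp [0.6002 0.1775 0.3004] rot [-180.   -0.  180.] J [  34.   14.    1.   -0.  -77. -124.] f [ 0.1 -0.7  1.1] w 0.0526 t 3.42
dp [0.2 0.5 0.4] yaw rad -0.0 rows 1
0 nl [ 0.4573 -0.1206  0.    ]
0 nr [ 0.4613 -0.0415  0.    ]
0 fl [ 0.6071 -0.1294 -0.    ]
0 fr [ 0.612  -0.0505  0.    ]
0.006 nl [ 0.4579 -0.1202  0.006 ]
0.006 nr [ 0.4619 -0.0422  0.006 ]
0.006 fl [ 0.6055 -0.1288  0.006 ]
0.006 fr [ 0.6103 -0.0511  0.006 ]
```

View pics/w3.png

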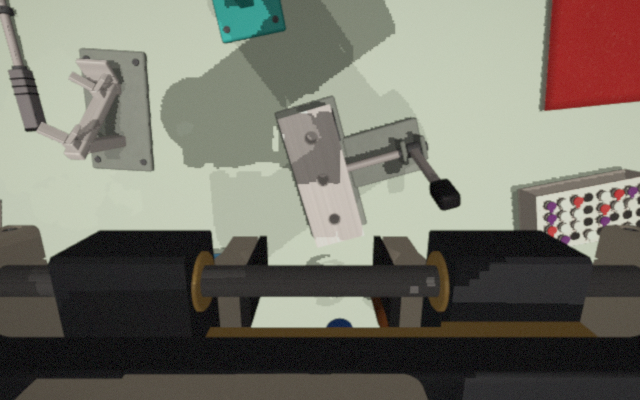

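Run:
```python
from h import *
crop('w3',20,30,170,190,4.6,'w3a'); crop('w3',260,80,480,255,3.5,'w3b'); crop('scene0',300,170,380,240,8,'s0r'); crop('top0',300,180,380,260,7,'t0r')
```

```text
(no output)
```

View pics/w3a.png

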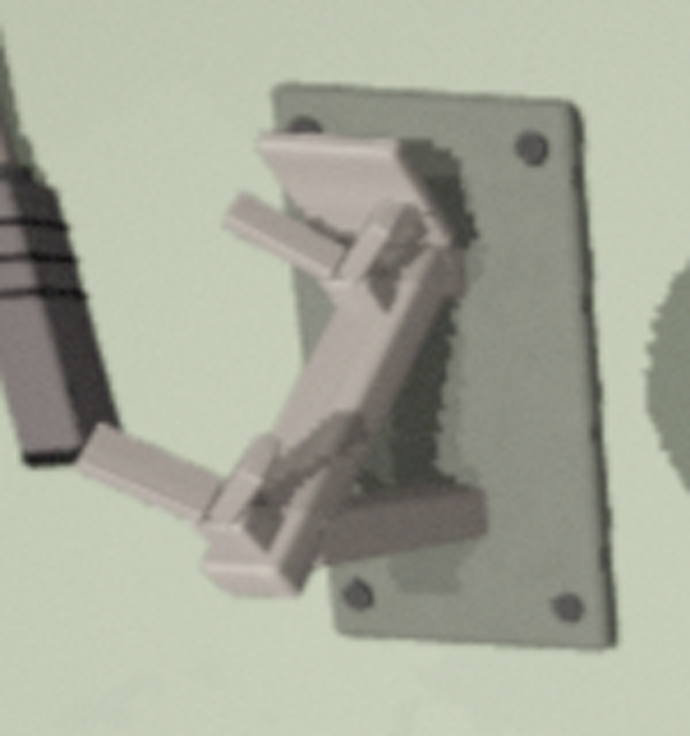

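View pics/w3b.png

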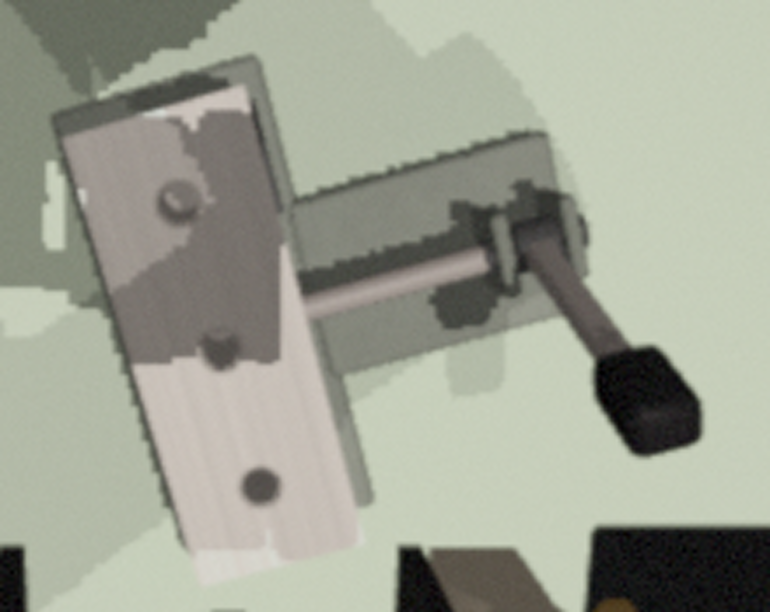

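View pics/s0r.png

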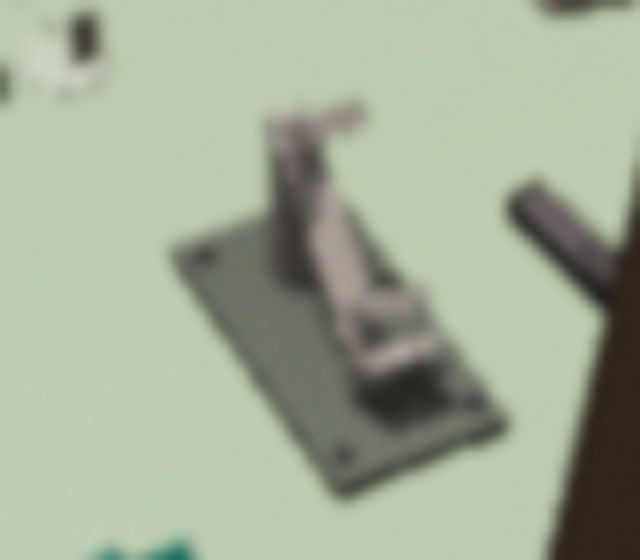

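View pics/t0r.png

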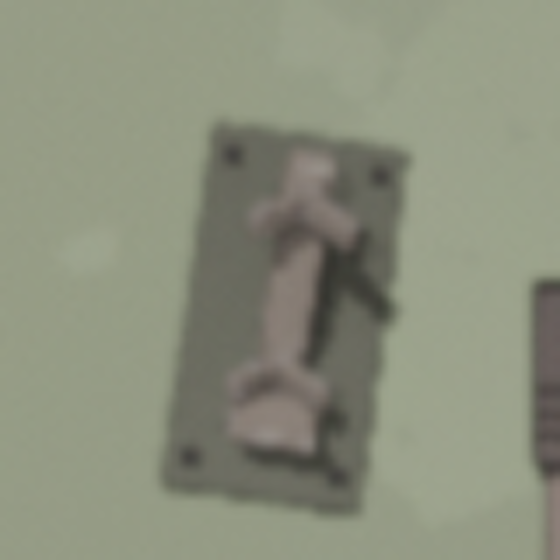

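```bash
cat >> h.py <<'E'
def tri(obs):
    A=np.zeros((3,3));b=np.zeros(3);rs=[]
    for c,u,v in obs:
        p,d=ray(c,u,v); d=d/np.linalg.norm(d); M=np.eye(3)-np.outer(d,d); A+=M;b+=M@p; rs.append((p,d,M))
    X=np.linalg.solve(A,b); return X,[np.linalg.norm(M@(X-p))*1000 for p,d,M in rs]
E
python3 - <<'E'
from h import *
a=load('w2');b=load('w3');t=load('top0');s=load('scene0')
f=lambda x,y:(270+x/4.5,50+y/4.5); g=lambda x,y:(20+x/4.6,30+y/4.6)
ax=np.array([np.cos(np.radians(-3.3)),np.sin(np.radians(-3.3))]);n=np.array([-ax[1],ax[0]]);o=np.array([.5343,-.0855])
for nm,p,q in [('footL',(178,157),(259,135)),('footR',(323,158),(398,140)),('lowVtipL',(157,232),(233,208)),('lowVtipR',(333,262),(395,203)),
  ('upVtipL',(133,520),(82,455)),('upVtipL2',(150,492),(100,425)),('upVtipR',(330,510),(270,437)),('upVapex',(228,550),(208,520)),('beamend top L',(187,600),(205,570)),('lowVapex',(243,305),(340,282))]:
    X,e=tri([(a,*f(*p)),(b,*g(*q))]); d=X[:2]-o; print(nm,X.round(4),'err',np.round(e,1),'along',round(d@ax,4),'lat',round(d@n,4))
for nm,u,v,uu,vv in [('front',260+180/3.5,80+200/3.5,180+196/2.8,130+205/2.8),('mid',260+221/3.5,80+349/3.5,180+188/2.8,130+155/2.8),('rear',260+260/3.5,80+486/3.5,180+180/2.8,130+106/2.8)]:
    print(nm,onplane(b,u,v,.07).round(4),onplane(t,uu,vv,.07).round(4))
for nm,u,v in [('f',180+278/3.2,120+331/3.2),('m',180+244/3.2,120+304/3.2),('r',180+210/3.2,120+279/3.2)]: print(nm,onplane(s,u,v,.07).round(4))
X,e=tri([(b,260+648/3.5,80+395/3.5),(t,180+49/2.8,130+125/2.8),(s,180+113/3.2,120+305/3.2)]); print('knob',X,e)
X,e=tri([(b,260+540/3.5,80+235/3.5),(t,180+77/2.8,130+184/2.8)]); print('pivot',X,e)
E
```

```text
footL [ 0.4762 -0.0985  0.0491] err [0.1 0.1] along -0.0572 lat -0.0163
footR [ 0.4767 -0.0661  0.0469] err [0.3 0.3] along -0.0586 lat 0.0161
lowVtipL [ 0.493  -0.1031  0.0562] err [0.5 0.5] along -0.0402 lat -0.02
lowVtipR [ 0.4957 -0.0636  0.057 ] err [3.3 3.3] along -0.0398 lat 0.0196
upVtipL [ 0.5483 -0.106   0.1129] err [0.7 0.7] along 0.0152 lat -0.0197
upVtipL2 [ 0.5426 -0.1027  0.1107] err [0.2 0.2] along 0.0093 lat -0.0167
upVtipR [ 0.5457 -0.0673  0.1094] err [0.4 0.4] along 0.0104 lat 0.0188
upVapex [ 0.5596 -0.0879  0.1032] err [4.3 4.3] along 0.0254 lat -0.0009
beamend top L [ 0.5718 -0.0965  0.0953] err [4.4 4.4] along 0.038 lat -0.0088
lowVapex [ 0.5094 -0.084   0.05  ] err [1. 1.] along -0.025 lat 0.0
front [0.5604 0.1653 0.07  ] [0.5607 0.1641 0.07  ]
mid [0.6093 0.1787 0.07  ] [0.6094 0.1777 0.07  ]
rear [0.6572 0.1922 0.07  ] [0.6579 0.1914 0.07  ]
f [0.558  0.1702 0.07  ]
m [0.6063 0.1836 0.07  ]
r [0.6538 0.1987 0.07  ]
knob [0.61214111 0.30089671 0.12895097] [np.float64(1.75972682273969), np.float64(1.119213077604869), np.float64(2.3495092482011546)]
pivot [0.57165148 0.28207292 0.06805418] [np.float64(0.5504089600937359), np.float64(0.5504089600938102)]
```

Run:
```python
from h import *
plan([.4981,-.3047,.2],173.6)
```

```text
tcp [0.6002 0.1775 0.3004] rot [-180.   -0.  180.] J [  34.   14.    1.   -0.  -77. -124.] f [ 0.1 -0.7  1.1] w 0.0526 t 3.42
dp [ 101.8 -482.2  100.5] yaw rad 0.111 rows 9
```

{"fn": "apply_moves", "kwargs": {"commands": [{"grip": 0.6, "dp": [11, -54, 11], "yaw": 0.01}, {"grip": 0.6, "dp": [23, -107, 22], "yaw": 0.025}, {"grip": 0.6, "dp": [34, -161, 33], "yaw": 0.04}, {"grip": 0.6, "dp": [45, -214, 44], "yaw": 0.05}, {"grip": 0.6, "dp": [57, -268, 55], "yaw": 0.06}, {"grip": 0.6, "dp": [68, -321, 66], "yaw": 0.075}, {"grip": 0.6, "dp": [79, -375, 77], "yaw": 0.09}, {"grip": 0.6, "dp": [91, -428, 88], "yaw": 0.1}, {"grip": 0.6, "dp": [102, -482, 100], "yaw": 0.111}, {"grip": 0.6, "dp": [102, -482, 100], "yaw": 0.111}, {"grip": 0.6, "dp": [102, -482, 100], "yaw": 0.111}]}}

```text
time_s: 4.8
tcp_pos: [0.4976, -0.3044, 0.2006]
eef_rot: [180.0, -0.0, 173.5]
contact_force: [-0.4, 0.3, 1.1]
gripper_width: 0.0522
```

Run:
```python
from h import *
wsave('w4'); plan([.4981,-.3047,.1],173.6)
```

```text
tcp [ 0.4982 -0.3037  0.2009] rot [-180.     0.   173.6] J [-12.  13. -13.  -0. -64. -84.] f [-0.2  0.9  0.1] w 0.0528 t 4.85
dp [ -0.   -1.  100.9] yaw rad 0.0 rows 2
```

View pics/w4.png

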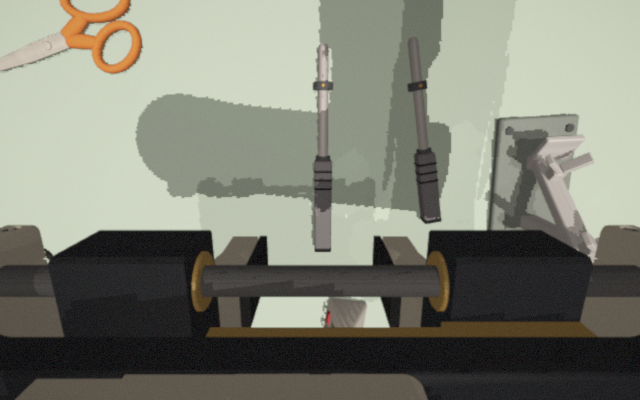

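Run:
```python
from h import *
c=load('w4')
for n,u,v,z in [('Ltip',323,45,.009),('Lend',322.5,250,.009),('Mtip',413,39,.009),('Mend',431,221,.009)]:
    print(n,onplane(c,u,v,z).round(4))
```

```text
Ltip [ 0.3699 -0.29    0.009 ]
Lend [ 0.5782 -0.3137  0.009 ]
Mtip [ 0.3742 -0.205   0.009 ]
Mend [ 0.5577 -0.1931  0.009 ]
```

{"fn": "apply_moves", "kwargs": {"commands": [{"grip": 0.6, "dp": [0, -1, 50], "yaw": 0}, {"grip": 0.6, "dp": [0, -1, 100], "yaw": 0}, {"grip": 0.6, "dp": [0, -1, 150], "yaw": 0}, {"grip": 0.6, "dp": [0, -1, 180], "yaw": 0}, {"grip": 0.6, "dp": [0, -1, 192], "yaw": 0}, {"grip": 0.6, "dp": [0, -1, 196], "yaw": 0}, {"grip": 0.6, "dp": [0, -1, 196], "yaw": 0}, {"grip": 0.0, "dp": [0, -1, 196], "yaw": 0}, {"grip": 0.0, "dp": [0, -1, 196], "yaw": 0}, {"grip": 0.0, "dp": [0, -1, 196], "yaw": 0}, {"grip": 0.0, "dp": [0, -1, 196], "yaw": 0}], "newtons": 3}}

```text
time_s: 6.22
tcp_pos: [0.4987, -0.3044, 0.0048]
eef_rot: [-180.0, 0.0, 173.7]
contact_force: [-0.1, 0.6, 0.2]
gripper_width: 0.0184
```

{"fn": "apply_moves", "kwargs": {"commands": [{"grip": 0.0, "dp": [1, 0, -12], "yaw": 0}, {"grip": 0.0, "dp": [2, 0, -23], "yaw": 0}, {"grip": 0.0, "dp": [4, 0, -34], "yaw": 0}, {"grip": 0.0, "dp": [8, 0, -45], "yaw": 0}, {"grip": 0.0, "dp": [12, 0, -55], "yaw": 0}, {"grip": 0.0, "dp": [17, 0, -65], "yaw": 0}, {"grip": 0.0, "dp": [17, 0, -65], "yaw": 0}]}}

```text
time_s: 7.1
tcp_pos: [0.4818, -0.3026, 0.0706]
eef_rot: [-180.0, 0.1, 173.7]
contact_force: [0.4, -0.1, 0.2]
gripper_width: 0.0182
```

Run:
```python
from h import *
wsave('w5'); plan([.4981,-.3047,.1],173.6)
```

```text
tcp [ 0.4819 -0.3026  0.0702] rot [-1.800e+02  1.000e-01  1.737e+02] J [-12.  19. -24.   0. -47. -84.] f [ 0.4  0.  -0.5] w 0.0181 t 7.15
dp [-16.3  -0.3 -29.8] yaw rad 0.002 rows 1
```

View pics/w5.png

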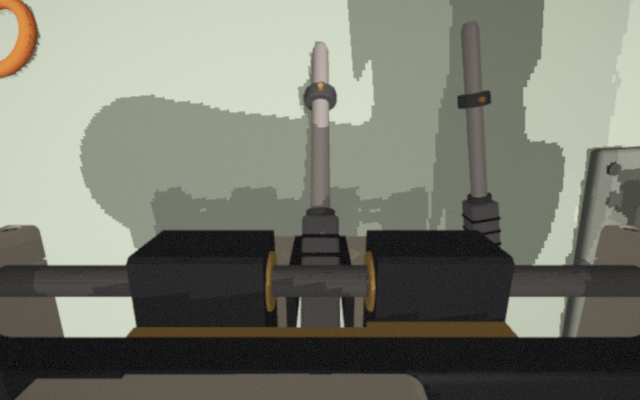

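```bash
cat >> h.py <<'E'
def tipang(c,u,v,up=.0042,L=.130):
    P=c['pose']; G=P[:3,3]+np.array([0,0,up]); p,d=ray(c,u,v); d/=np.linalg.norm(d)
    w=p-G; b=w@d; q=b*b-(w@w-L*L)
    if q<0: print('no hit, miss',np.sqrt(w@w-b*b)-L); q=0
    for k in (-b-np.sqrt(q),-b+np.sqrt(q)):
        T=p+k*d; v=T-G; print('tip',T.round(4),'rel',v.round(4),'pitch below horiz',np.degrees(np.arcsin(np.clip(-v[2]/L,-1,1))).round(1),'az',np.degrees(np.arctan2(-v[1],-v[0])).round(1))
E
python3 - <<'E'
from h import *
c=load('w5'); tipang(c,320,43)
E
```

```text
tip [ 0.403  -0.2969  0.1781] rel [-0.0788  0.0058  0.1032] pitch below horiz -52.6 az -4.2
tip [ 0.3734 -0.2936  0.0036] rel [-0.1084  0.009  -0.0712] pitch below horiz 33.2 az -4.8
```

{"fn": "apply_moves", "kwargs": {"commands": [{"grip": 0.0, "dp": [6, 0, -8], "yaw": 0}, {"grip": 0.0, "dp": [13, 0, -15], "yaw": 0}, {"grip": 0.0, "dp": [21, 0, -21], "yaw": 0}, {"grip": 0.0, "dp": [21, 0, -21], "yaw": 0}, {"grip": 0.0, "dp": [21, 0, -21], "yaw": 0}]}}

```text
time_s: 7.78
tcp_pos: [0.4607, -0.3002, 0.0906]
eef_rot: [-180.0, 0.0, 173.7]
contact_force: [-0.0, 0.3, -0.4]
gripper_width: 0.0183
```

{"fn": "apply_moves", "kwargs": {"commands": [{"grip": 0.0, "dp": [0, 0, 0], "yaw": 0}, {"grip": 0.0, "dp": [0, 0, 0], "yaw": 0}, {"grip": 0.0, "dp": [0, 0, -50], "yaw": 0}, {"grip": 0.0, "dp": [0, 0, -100], "yaw": 0}, {"grip": 0.0, "dp": [0, 0, -100], "yaw": 0}], "newtons": 50}}

```text
time_s: 8.4
tcp_pos: [0.4632, -0.3011, 0.1947]
eef_rot: [-179.9, 0.4, 173.7]
contact_force: [0.2, 1.0, -1.5]
gripper_width: 0.0172
```

Run:
```python
from h import *
wsave('w6'); plan([.4981,-.3047,.1],173.6)
```

```text
tcp [ 0.4619 -0.3004  0.1922] rot [-180.     0.2  173.7] J [-13.  10. -18.  -0. -61. -84.] f [-0.2  0.8 -2.1] w 0.017 t 8.45
dp [-36.2  -0.3  92.3] yaw rad 0.002 rows 2
```

View pics/w6.png

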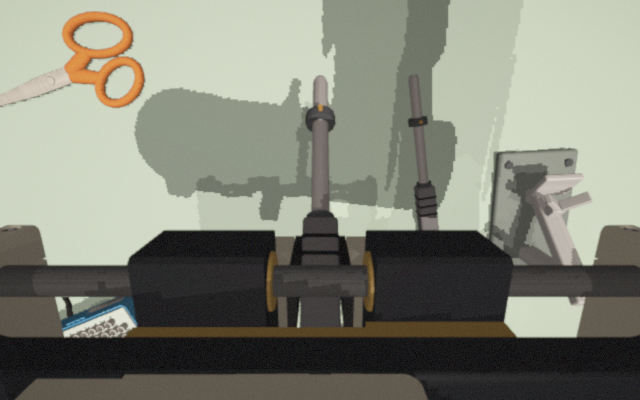

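Run:
```python
from h import *
c=load('w6'); tipang(c,320.3,75)
c=load('w5');
```

```text
tip [ 0.3881 -0.2956  0.3049] rel [-0.0751  0.0055  0.1059] pitch below horiz -54.6 az -4.2
tip [ 0.3718 -0.2939  0.1068] rel [-0.0914  0.0072 -0.0921] pitch below horiz 45.1 az -4.5
```

Run:
```python
from h import *
plan([.4962,-.0833,.213],176.7)
```

```text
tcp [ 0.4619 -0.3004  0.1922] rot [-180.     0.2  173.7] J [-13.  10. -18.  -0. -61. -84.] f [-0.2  0.8 -2.1] w 0.017 t 8.45
dp [-10.4 219.5 -20.8] yaw rad -0.053 rows 4
```

{"fn": "apply_moves", "kwargs": {"commands": [{"grip": 0.0, "dp": [0, 20, -10], "yaw": 0}, {"grip": 0.0, "dp": [-3, 60, -21], "yaw": -0.01}, {"grip": 0.0, "dp": [-5, 100, -21], "yaw": -0.02}, {"grip": 0.0, "dp": [-7, 140, -21], "yaw": -0.03}, {"grip": 0.0, "dp": [-9, 180, -21], "yaw": -0.04}, {"grip": 0.0, "dp": [-10, 210, -21], "yaw": -0.053}, {"grip": 0.0, "dp": [-10, 220, -21], "yaw": -0.053}, {"grip": 0.0, "dp": [-10, 220, -21], "yaw": -0.053}, {"grip": 0.0, "dp": [-10, 220, -21], "yaw": -0.053}]}}

```text
time_s: 9.57
tcp_pos: [0.4946, -0.0833, 0.2111]
eef_rot: [-180.0, -0.1, 176.7]
contact_force: [0.3, -0.4, -1.3]
gripper_width: 0.0174
```

Run:
```python
from h import *
wsave('w7'); plan([.5712,-.0876,.138],176.7)
```

```text
tcp [ 0.4946 -0.0834  0.2112] rot [-180.    -0.   176.7] J [  13.    5.  -22.   -0.  -63. -106.] f [ 0.2 -0.2 -0.4] w 0.0175 t 9.62
dp [-76.7   0.3  73.2] yaw rad -0.001 rows 2
```

View pics/w7.png

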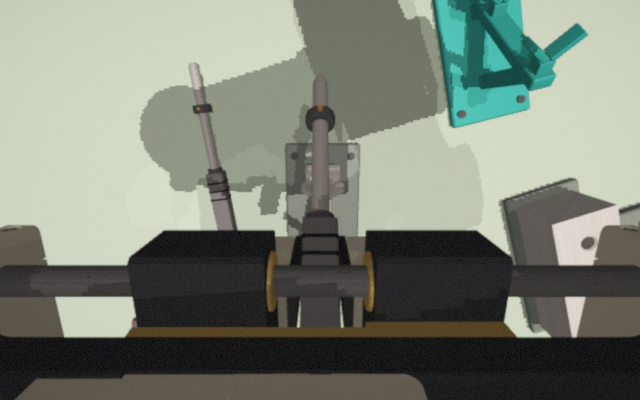

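{"fn": "apply_moves", "kwargs": {"commands": [{"grip": 0.0, "dp": [-20, 0, 20], "yaw": 0}, {"grip": 0.0, "dp": [-40, 0, 38], "yaw": 0}, {"grip": 0.0, "dp": [-60, 0, 57], "yaw": 0}, {"grip": 0.0, "dp": [-70, 0, 67], "yaw": 0}, {"grip": 0.0, "dp": [-77, 0, 73], "yaw": 0}, {"grip": 0.0, "dp": [-77, 0, 73], "yaw": 0}]}}

```text
time_s: 10.38
tcp_pos: [0.5706, -0.0875, 0.1381]
eef_rot: [-180.0, -0.2, 176.7]
contact_force: [-3.6, -0.5, -0.4]
gripper_width: 0.0173
```

Run:
```python
from h import *
wsave('w8'); save('scene','s8'); save('top','t8'); plan([.5812,-.0882,.128],176.7)
crop('w8',260,60,380,240,4,'w8c'); crop('s8',290,150,400,240,7,'s8c');crop('t8',290,170,380,260,7,'t8c')
```

```text
tcp [ 0.5712 -0.0871  0.139 ] rot [180.    0.  176.7] J [  11.   16.  -19.   -0.  -56. -104.] f [-1.5 -0.6 -1.1] w 0.0176 t 10.53
dp [-10.   -0.6  11. ] yaw rad 0.0 rows 1
```

View pics/w8c.png

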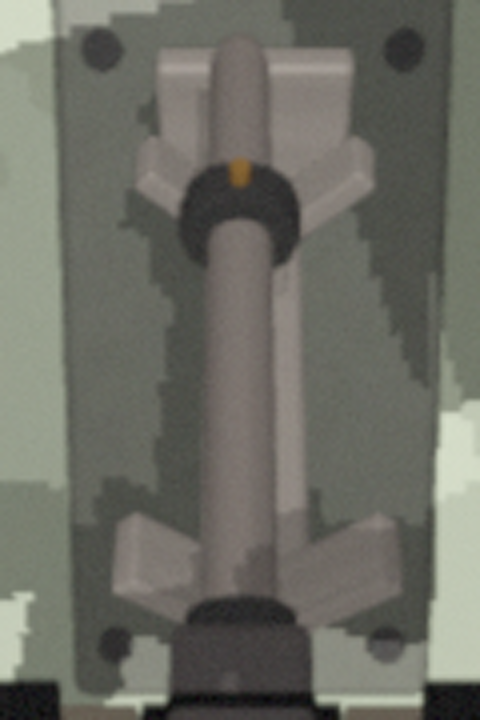

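View pics/s8c.png

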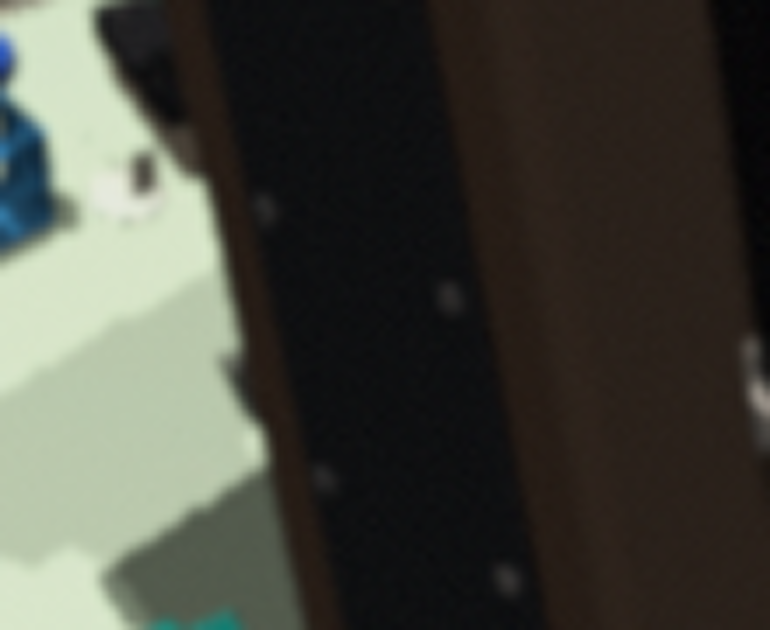

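View pics/t8c.png

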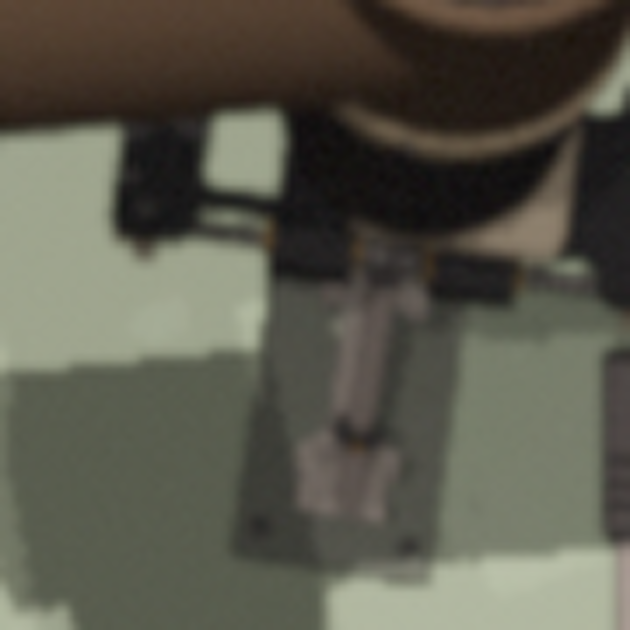

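Run:
```python
from h import *
c=load('w8'); tipang(c,319.6,69.5)
ax=np.array([np.cos(np.radians(-3.3)),np.sin(np.radians(-3.3))]);n=np.array([-ax[1],ax[0]]);o=np.array([.5343,-.0855])
for nm,p in [('footL',(157,50)),('footR',(352,50)),('uvL',(130,515)),('uvR',(385,512))]:
    X=onplane(c,260+p[0]/4,60+p[1]/4,.048 if 'f' in nm else .110); d=X[:2]-o; print(nm,X.round(4),d@ax,d@n)
P=c['pose'];d=P[:2,3]-o;print(d@ax,d@n)
```

```text
tip [ 0.4955 -0.0861  0.2484] rel [-0.0751  0.0014  0.1061] pitch below horiz -54.7 az -1.1
tip [ 0.4747 -0.0852  0.0546] rel [-0.0959  0.0023 -0.0878] pitch below horiz 42.5 az -1.4
footL [ 0.4751 -0.0992  0.048 ] -0.05830422215929157 -0.017096923864963476
footR [ 0.477  -0.0658  0.048 ] -0.05829671033302591 0.016373864653850677
uvL [ 0.5425 -0.1043  0.11  ] 0.009245565570868407 -0.01827515777999094
uvR [ 0.5441 -0.0685  0.11  ] 0.008812621407569478 0.01751867160693718
0.03632940802877301 0.00012053042435261854
```

{"fn": "apply_moves", "kwargs": {"commands": [{"grip": 0.0, "dp": [0, 2.5, 0], "yaw": 0}, {"grip": 0.0, "dp": [-3, 2.5, 3], "yaw": 0}, {"grip": 0.0, "dp": [-5, 2.5, 5], "yaw": 0}, {"grip": 0.0, "dp": [-7, 2.5, 7], "yaw": 0}, {"grip": 0.0, "dp": [-9, 2.5, 9], "yaw": 0}, {"grip": 0.0, "dp": [-9, 2.5, 9], "yaw": 0}, {"grip": 0.0, "dp": [-9, 2.5, 9], "yaw": 0}]}}

```text
time_s: 11.4
tcp_pos: [0.5804, -0.0857, 0.1302]
eef_rot: [-179.9, -0.1, 176.7]
contact_force: [-4.0, -1.9, 6.9]
gripper_width: 0.0172
```

Run:
```python
from h import *
wsave('w9'); plan([.5812,-.0857,.128],176.7)
crop('w9',260,60,380,240,4,'w9c')
```

```text
tcp [ 0.5804 -0.0857  0.1301] rot [-1.799e+02 -1.000e-01  1.767e+02] J [  11.   17.  -18.    0.  -55. -104.] f [-3.4 -1.3  6.7] w 0.0175 t 11.45
dp [-0.8  0.   2.1] yaw rad 0.0 rows 1
```

View pics/w9c.png

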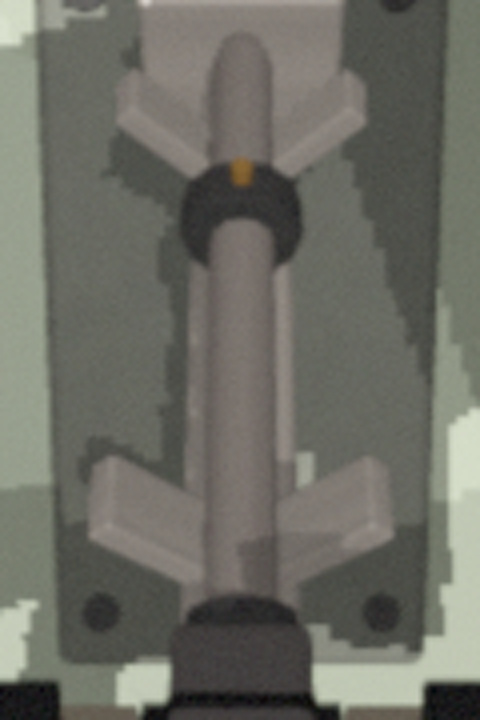

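{"fn": "apply_moves", "kwargs": {"commands": [{"grip": 0.0, "dp": [0, 0, 0], "yaw": 0}, {"grip": 0.0, "dp": [0, 0, 0], "yaw": 0}, {"grip": 0.4, "dp": [0, 0, 0], "yaw": 0}, {"grip": 0.4, "dp": [0, 0, 0], "yaw": 0}, {"grip": 0.4, "dp": [0, 0, 0], "yaw": 0}, {"grip": 0.4, "dp": [0, 0, 0], "yaw": 0}, {"grip": 0.4, "dp": [0, 0, 0], "yaw": 0}], "newtons": 3}}

```text
time_s: 12.32
tcp_pos: [0.5809, -0.085, 0.1295]
eef_rot: [180.0, 0.0, 176.7]
contact_force: [-0.1, -0.3, -0.1]
gripper_width: 0.0351
```

Run:
```python
from h import *
wsave('w10'); plan([.5812,-.0857,.128],176.7)
crop('w10',260,60,380,240,4,'w10c')
c=load('w10'); tipang(c,320,68)
```

```text
tcp [ 0.5809 -0.085   0.1295] rot [180.   -0.  176.7] J [  11.   17.  -18.   -0.  -55. -104.] f [-0.8 -0.4 -0. ] w 0.0349 t 12.38
dp [-0.3 -0.7  1.5] yaw rad 0.0 rows 1
tip [ 0.5053 -0.0836  0.2395] rel [-0.0756  0.0014  0.1058] pitch below horiz -54.4 az -1.0
tip [ 0.4844 -0.0824  0.0467] rel [-0.0965  0.0026 -0.0871] pitch below horiz 42.1 az -1.5
```

View pics/w10c.png

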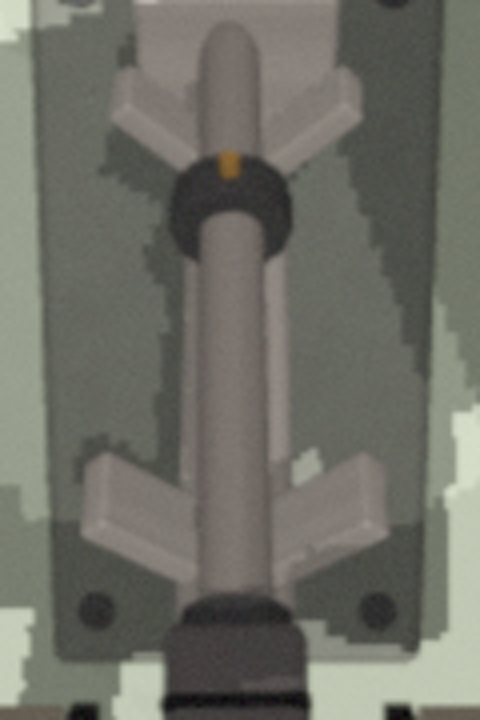

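{"fn": "apply_moves", "kwargs": {"commands": [{"grip": 0.4, "dp": [0, -0.5, 5], "yaw": 0}, {"grip": 0.4, "dp": [0, -0.5, 10], "yaw": 0}, {"grip": 0.4, "dp": [0, -0.5, 10], "yaw": 0}, {"grip": 0.0, "dp": [0, -0.5, 10], "yaw": 0}, {"grip": 0.0, "dp": [0, -0.5, 10], "yaw": 0}, {"grip": 0.0, "dp": [0, -0.5, 10], "yaw": 0}, {"grip": 0.0, "dp": [0, -0.5, 10], "yaw": 0}, {"grip": 0.0, "dp": [1, -0.5, 11], "yaw": 0}, {"grip": 0.0, "dp": [2, -0.5, 12], "yaw": 0}, {"grip": 0.0, "dp": [3, -0.5, 13], "yaw": 0}, {"grip": 0.0, "dp": [3, -0.5, 13], "yaw": 0}], "newtons": 6}}

```text
time_s: 13.75
tcp_pos: [0.5808, -0.0855, 0.1188]
eef_rot: [-180.0, 0.4, 176.8]
contact_force: [4.4, -0.5, 8.2]
gripper_width: 0.0181
```

Run:
```python
from h import *
wsave('w11'); plan([.5812,-.0857,.118],176.7)
crop('w11',260,60,380,240,4,'w11c')
```

```text
tcp [ 0.5809 -0.0855  0.1188] rot [-180.     0.4  176.8] J [  11.   17.  -19.    0.  -53. -104.] f [ 3.6 -1.3  6.7] w 0.0182 t 13.8
dp [-0.4 -0.2  0.8] yaw rad 0.002 rows 1
```

View pics/w11c.png

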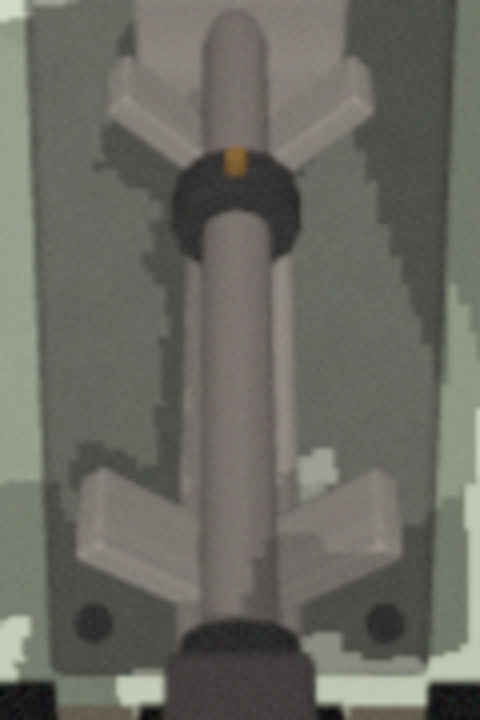

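{"fn": "apply_moves", "kwargs": {"commands": [{"grip": 0.0, "dp": [-2, 0, -2], "yaw": 0}, {"grip": 0.5, "dp": [-2, 0, -2], "yaw": 0}, {"grip": 0.5, "dp": [-2, 0, -2], "yaw": 0}, {"grip": 0.5, "dp": [-2, 0, -2], "yaw": 0}, {"grip": 0.5, "dp": [-2, 0, -2], "yaw": 0}, {"grip": 0.5, "dp": [-2, 0, -2], "yaw": 0}, {"grip": 0.5, "dp": [-2, 0, -2], "yaw": 0}, {"grip": 0.5, "dp": [-2, 0, -2], "yaw": 0}]}}

```text
time_s: 14.8
tcp_pos: [0.5799, -0.0855, 0.1186]
eef_rot: [180.0, 0.0, 176.7]
contact_force: [0.2, -0.1, -1.0]
gripper_width: 0.0439
```

Run:
```python
from h import *
wsave('w12'); plan([.5812,-.0857,.118],176.7)
crop('w12',260,60,380,240,4,'w12c')
```

```text
tcp [ 0.5799 -0.0855  0.1186] rot [-180.     0.   176.7] J [  11.   18.  -19.    0.  -53. -104.] f [ 0.5 -0.6 -0.4] w 0.0437 t 14.85
dp [-1.3 -0.1  0.6] yaw rad 0.0 rows 1
```

View pics/w12c.png

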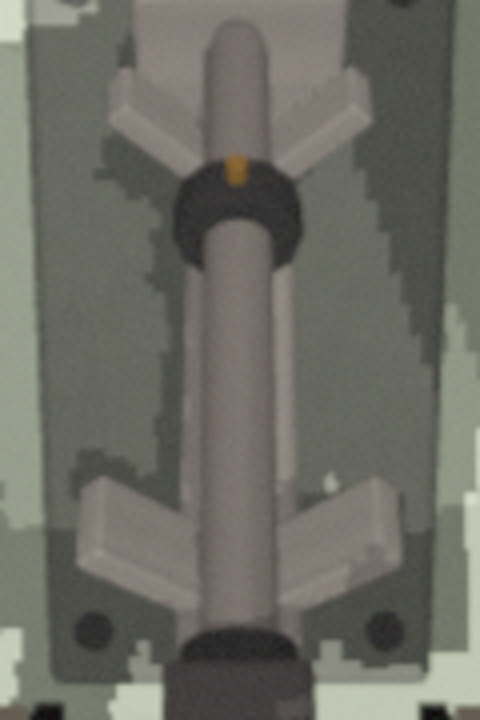

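{"fn": "apply_moves", "kwargs": {"commands": [{"grip": 0.5, "dp": [-10, 0, -10], "yaw": 0}, {"grip": 0.5, "dp": [-20, 0, -20], "yaw": 0}, {"grip": 0.5, "dp": [-31, 0, -30], "yaw": 0}, {"grip": 0.5, "dp": [-31, 0, -30], "yaw": 0}, {"grip": 0.5, "dp": [-31, 0, -30], "yaw": 0}, {"grip": 0.0, "dp": [-31, 0, -30], "yaw": 0}, {"grip": 0.0, "dp": [-31, 0, -30], "yaw": 0}, {"grip": 0.0, "dp": [-31, 0, -30], "yaw": 0}, {"grip": 0.0, "dp": [-31, 0, -30], "yaw": 0}, {"grip": 0.0, "dp": [-31, 0, -30], "yaw": 0}], "newtons": 50}}

```text
time_s: 16.1
tcp_pos: [0.6107, -0.0873, 0.1485]
eef_rot: [-180.0, -0.0, 176.7]
contact_force: [-0.1, 0.7, -0.2]
gripper_width: 0.0179
```

Run:
```python
from h import *
plan([.526,-.083,.235],176.7)
```

```text
tcp [ 0.6107 -0.0873  0.1485] rot [-180.    -0.   176.7] J [  10.   19.  -13.    0.  -58. -103.] f [-0.1  0.7 -0.2] w 0.0179 t 16.1
dp [ 84.8  -0.6 -86.5] yaw rad 0.0 rows 2
```

{"fn": "apply_moves", "kwargs": {"commands": [{"grip": 0.0, "dp": [8, 0, -8], "yaw": 0}, {"grip": 0.0, "dp": [25, 0, -25], "yaw": 0}, {"grip": 0.0, "dp": [45, 0, -45], "yaw": 0}, {"grip": 0.0, "dp": [65, 0, -65], "yaw": 0}, {"grip": 0.0, "dp": [85, 0, -86], "yaw": 0}, {"grip": 0.0, "dp": [85, 30, -86], "yaw": 0}, {"grip": 0.0, "dp": [85, 70, -86], "yaw": 0}, {"grip": 0.0, "dp": [85, 110, -80], "yaw": 0}, {"grip": 0.0, "dp": [85, 130, -60], "yaw": 0}, {"grip": 0.0, "dp": [85, 135, -42], "yaw": 0}, {"grip": 0.0, "dp": [85, 135, -42], "yaw": 0}]}}

```text
time_s: 17.48
tcp_pos: [0.5324, 0.0525, 0.1898]
eef_rot: [-179.9, -0.1, 176.8]
contact_force: [-0.3, -0.9, -0.6]
gripper_width: 0.0173
```

Run:
```python
from h import *
wsave('w13');plan([.526,-.083,.235],176.7)
```

```text
tcp [0.5331 0.0522 0.1908] rot [-180.    -0.   176.8] J [  27.    9.  -20.    0.  -61. -120.] f [ 1.2  0.  -0.9] w 0.0177 t 17.52
dp [  -0.5 -135.4  -44.1] yaw rad 0.001 rows 3
```

View pics/w13.png

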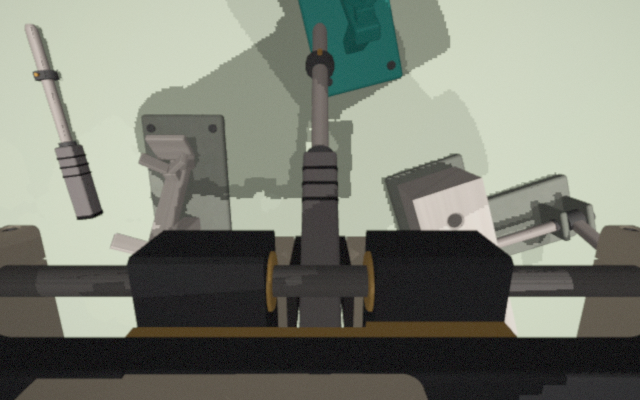

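{"fn": "apply_moves", "kwargs": {"commands": [{"grip": 0.0, "dp": [-20, -5, 0], "yaw": 0}, {"grip": 0.0, "dp": [-40, -10, 0], "yaw": 0}, {"grip": 0.0, "dp": [-40, -10, 0], "yaw": 0}, {"grip": 0.0, "dp": [-40, -10, 0], "yaw": 0}]}}

```text
time_s: 18.02
tcp_pos: [0.5728, 0.0397, 0.1911]
eef_rot: [180.0, 0.0, 176.7]
contact_force: [0.4, -0.4, -0.9]
gripper_width: 0.0176
```

{"fn": "apply_moves", "kwargs": {"commands": [{"grip": 0.0, "dp": [0, 0, 0], "yaw": 0}, {"grip": 0.0, "dp": [0, 0, 0], "yaw": 0}, {"grip": 0.0, "dp": [0, 0, 0], "yaw": 0}, {"grip": 0.0, "dp": [0, 0, 0], "yaw": 0}], "newtons": 3}}

```text
time_s: 18.52
tcp_pos: [0.573, 0.0402, 0.1906]
eef_rot: [180.0, 0.0, 176.7]
contact_force: [-0.9, -0.6, -1.6]
gripper_width: 0.0179
```

Run:
```python
from h import *
wsave('w14');save('top','t14');save('scene','s14');plan([.526,-.083,.235],176.7)
```

```text
tcp [0.573  0.0401 0.1905] rot [-180.    -0.   176.7] J [  24.   13.  -15.    0.  -62. -117.] f [ 0.1 -0.2 -1.1] w 0.0182 t 18.68
dp [  39.9 -125.6  -44.4] yaw rad 0.0 rows 3
```

View pics/w14.png

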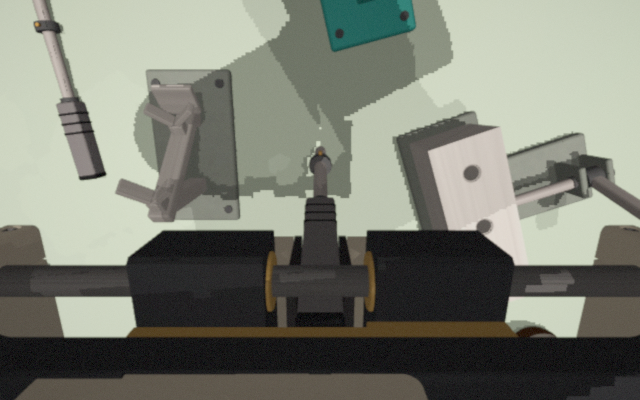

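View pics/s14.png

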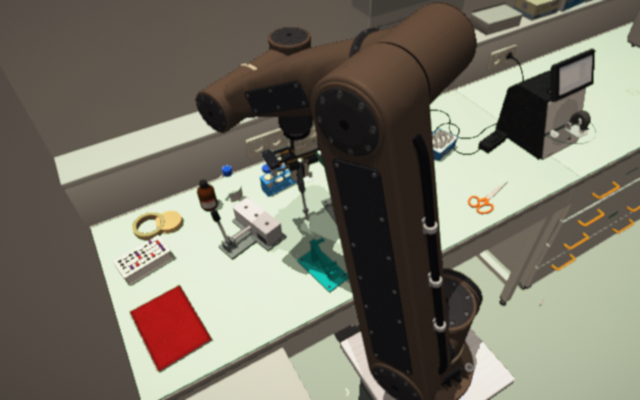

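Run:
```python
from h import *
c=load('w14'); tipang(c,320,162,up=.014,L=.138)
crop('w14',260,120,380,260,4.5,'w14c'); crop('s14',260,140,340,240,7,'s14c')
```

```text
tip [0.506  0.0411 0.3253] rel [-0.067   0.0008  0.1206] pitch below horiz -61.0 az -0.7
tip [0.5449 0.0389 0.0695] rel [-0.0281 -0.0013 -0.1351] pitch below horiz 78.3 az 2.7
```

View pics/w14c.png

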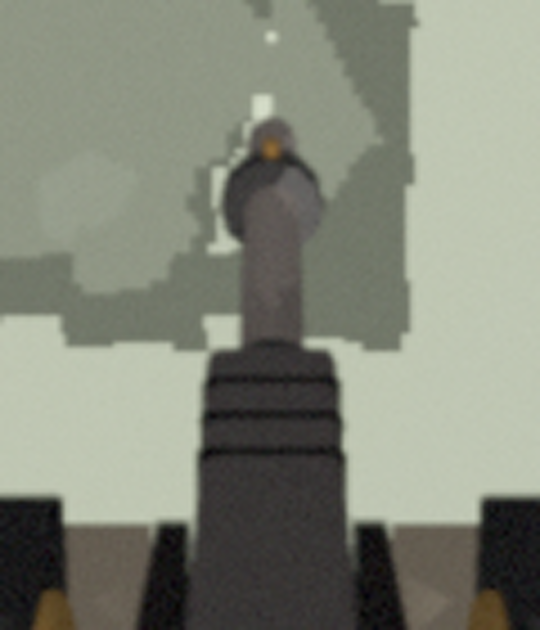

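View pics/s14c.png

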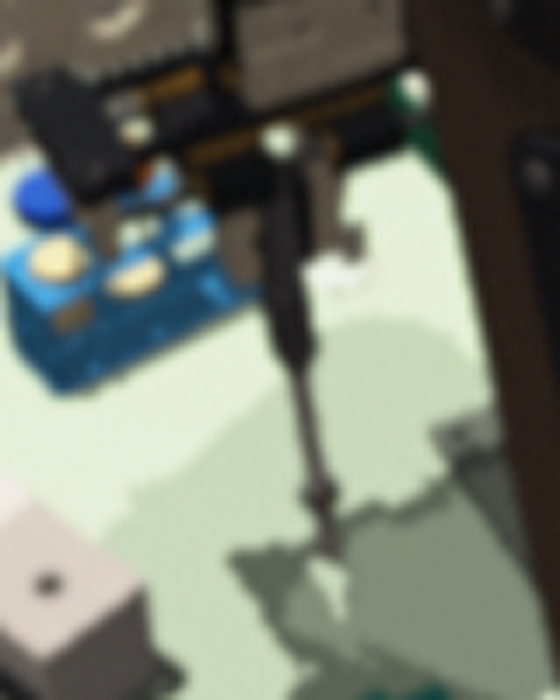

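Run:
```python
from h import *
plan([.691,.203,.255],-164.4)
```

```text
tcp [0.573  0.0401 0.1905] rot [-180.    -0.   176.7] J [  24.   13.  -15.    0.  -62. -117.] f [ 0.1 -0.2 -1.1] w 0.0182 t 18.68
dp [-108.5  169.3  -64.5] yaw rad -0.329 rows 4
```

{"fn": "apply_moves", "kwargs": {"commands": [{"grip": 0.0, "dp": [0, 0, 0], "yaw": 0}, {"grip": 0.0, "dp": [0, 0, -20], "yaw": 0}, {"grip": 0.0, "dp": [0, 0, -45], "yaw": 0}, {"grip": 0.0, "dp": [-10, 15, -65], "yaw": -0.05}, {"grip": 0.0, "dp": [-30, 45, -65], "yaw": -0.11}, {"grip": 0.0, "dp": [-50, 80, -65], "yaw": -0.17}, {"grip": 0.0, "dp": [-70, 115, -65], "yaw": -0.23}, {"grip": 0.0, "dp": [-90, 145, -65], "yaw": -0.29}, {"grip": 0.0, "dp": [-105, 165, -65], "yaw": -0.329}, {"grip": 0.0, "dp": [-108, 169, -65], "yaw": -0.329}, {"grip": 0.0, "dp": [-108, 169, -65], "yaw": -0.329}], "newtons": 30}}

```text
time_s: 20.05
tcp_pos: [0.6903, 0.2026, 0.255]
eef_rot: [-180.0, -0.1, -164.5]
contact_force: [-0.8, -0.5, -0.5]
gripper_width: 0.0177
```

Run:
```python
from h import *
wsave('w15');plan([.691,.203,.25],-164.4)
crop('w15',240,100,400,260,4.5,'w15c')
```

```text
tcp [0.6902 0.2022 0.2554] rot [-180.    -0.  -164.5] J [  32.   24.   10.   -0.  -76. -106.] f [-0.8 -0.  -1.1] w 0.0176 t 20.1
dp [-1.   0.5  5.4] yaw rad -0.001 rows 1
```

View pics/w15c.png

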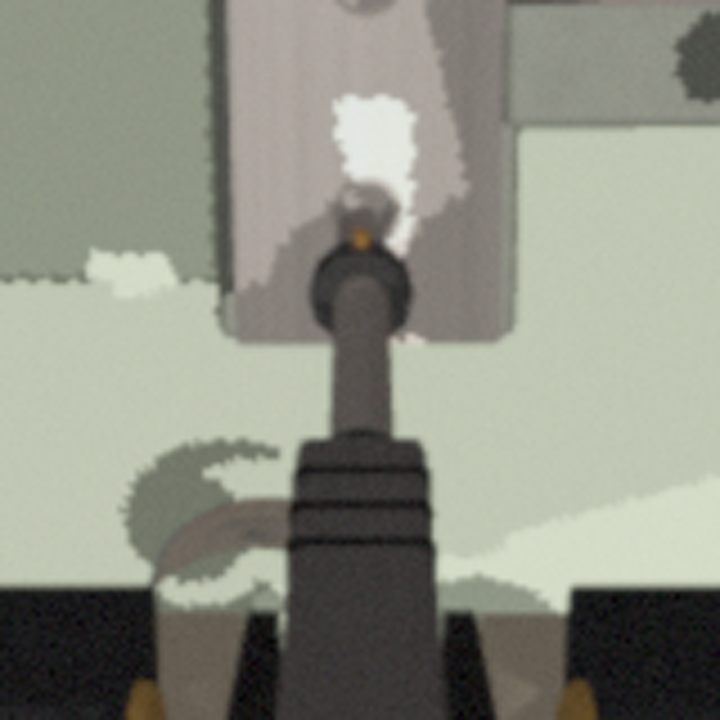

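Run:
```python
from h import *
crop('w15',305,135,340,165,22,'w15d')
```

```text
(no output)
```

View pics/w15d.png

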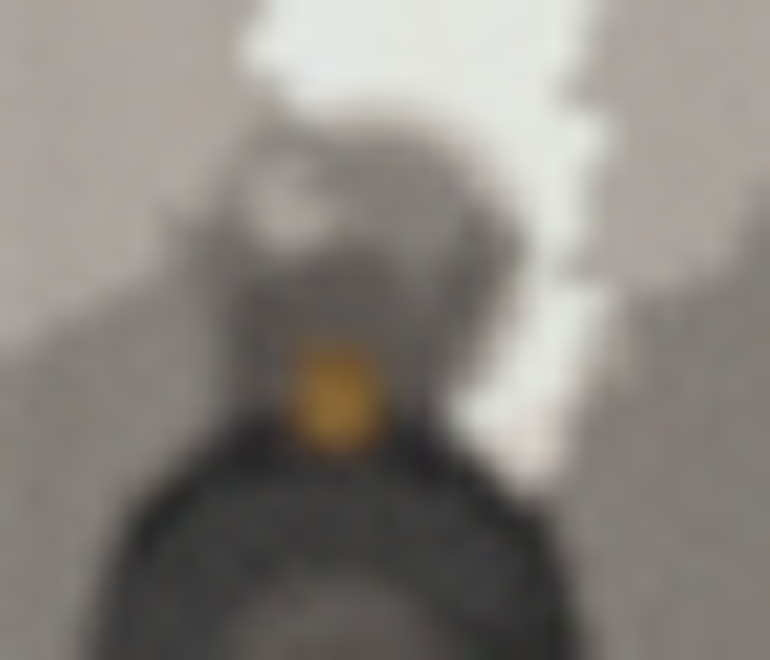

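Run:
```python
from h import *
c=load('w15');W=onplane(c,321.4,147.7,.07);P=c['pose']
for z in (.095,.101,.106):
  T=onplane(c,320.4,151.4,z); print(z,T.round(4),'delta tool mm',(P[:3,:3].T@(W-T)*1000).round(1))
print(W, 'tool-rel tip',(P[:3,:3].T@(T-P[:3,3])*1000).round(1))
```

```text
0.095 [0.6591 0.1914 0.095 ] delta tool mm [ 0.7  1.  25. ]
0.101 [0.6584 0.1912 0.101 ] delta tool mm [-0.1  1.  31. ]
0.106 [0.6578 0.191  0.106 ] delta tool mm [-0.7  1.1 36. ]
[0.6581684  0.19217571 0.07      ] tool-rel tip [ 34.3  -2.4 149.1]
```

{"fn": "apply_moves", "kwargs": {"commands": [{"grip": 0.0, "dp": [0, 1, 10], "yaw": 0}, {"grip": 0.0, "dp": [0, 1, 20], "yaw": 0}, {"grip": 0.0, "dp": [0, 1, 27], "yaw": 0}, {"grip": 0.0, "dp": [0, 1, 31], "yaw": 0}, {"grip": 0.0, "dp": [0, 1, 34], "yaw": 0}, {"grip": 0.0, "dp": [0, 1, 37], "yaw": 0}, {"grip": 0.0, "dp": [0, 1, 37], "yaw": 0}], "newtons": 15}}

```text
time_s: 20.98
tcp_pos: [0.6902, 0.2036, 0.2184]
eef_rot: [-180.0, -0.0, -164.4]
contact_force: [-0.3, 0.2, -1.1]
gripper_width: 0.018
```

Run:
```python
from h import *
wsave('w16');plan([.6581,.195,.22],-164.4)
crop('w16',240,100,400,260,4.5,'w16c')
```

```text
tcp [0.6903 0.2037 0.2186] rot [-180.     0.  -164.4] J [  32.   25.    6.    0.  -71. -106.] f [ 0.4  0.1 -0.8] w 0.0178 t 21.02
dp [33.3  0.3 -1.4] yaw rad -0.0 rows 1
```

View pics/w16c.png

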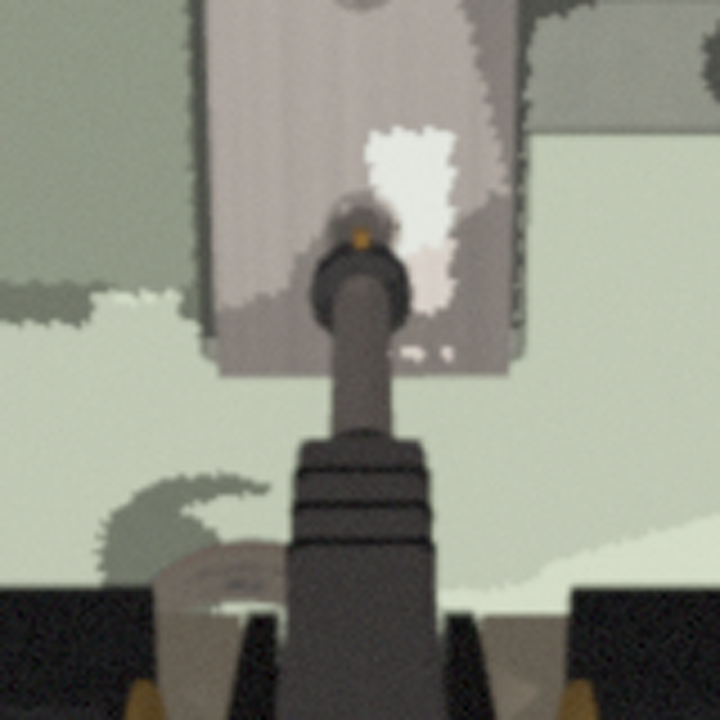

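{"fn": "apply_moves", "kwargs": {"commands": [{"grip": 0.0, "dp": [0, 0, 3], "yaw": 0}, {"grip": 0.0, "dp": [0, 0, 3], "yaw": 0}, {"grip": 0.0, "dp": [5, 0, 2], "yaw": 0}, {"grip": 0.0, "dp": [10, 0, 2], "yaw": 0}, {"grip": 0.0, "dp": [15, 0, 1], "yaw": 0}, {"grip": 0.0, "dp": [20, 0, 1], "yaw": 0}, {"grip": 0.0, "dp": [25, 0, 0], "yaw": 0}, {"grip": 0.0, "dp": [30, 0, 0], "yaw": 0}, {"grip": 0.0, "dp": [34, 0, 0], "yaw": 0}, {"grip": 0.0, "dp": [34, 0, 0], "yaw": 0}], "newtons": 4}}

```text
time_s: 22.28
tcp_pos: [0.6572, 0.1944, 0.2186]
eef_rot: [-180.0, -0.0, -164.4]
contact_force: [-0.2, 0.2, -0.7]
gripper_width: 0.0178
```

Run:
```python
from h import *
wsave('w17');plan([.6581,.195,.22],-164.4);save('scene','s17')
crop('w17',240,100,400,260,4.5,'w17c')
crop('s17',190,120,300,250,5.5,'s17c')
```

```text
tcp [0.6573 0.1944 0.2186] rot [-180.    -0.  -164.4] J [  33.   22.    2.   -0.  -70. -107.] f [-0.3 -0.2 -1.8] w 0.018 t 22.32
dp [-0.9  0.3 -1.4] yaw rad -0.0 rows 1
```

View pics/w17c.png

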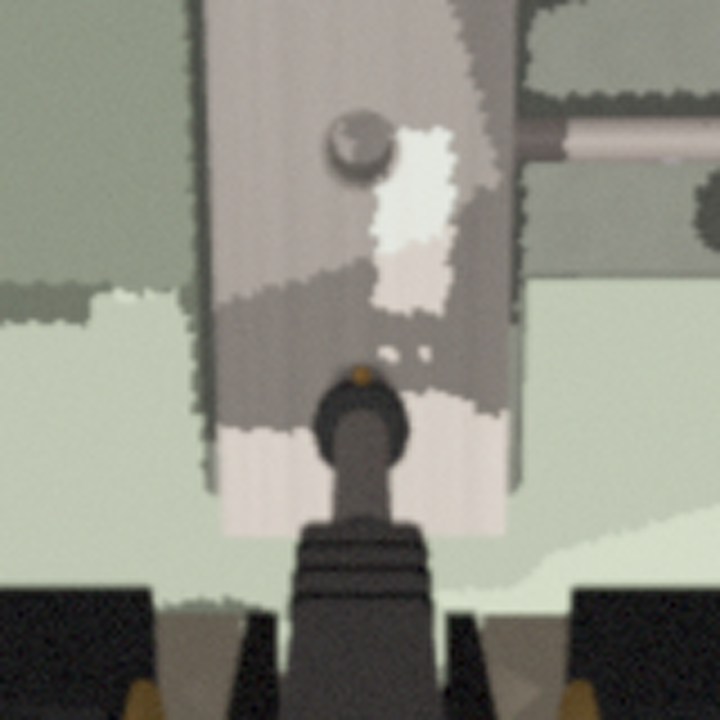

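View pics/s17c.png

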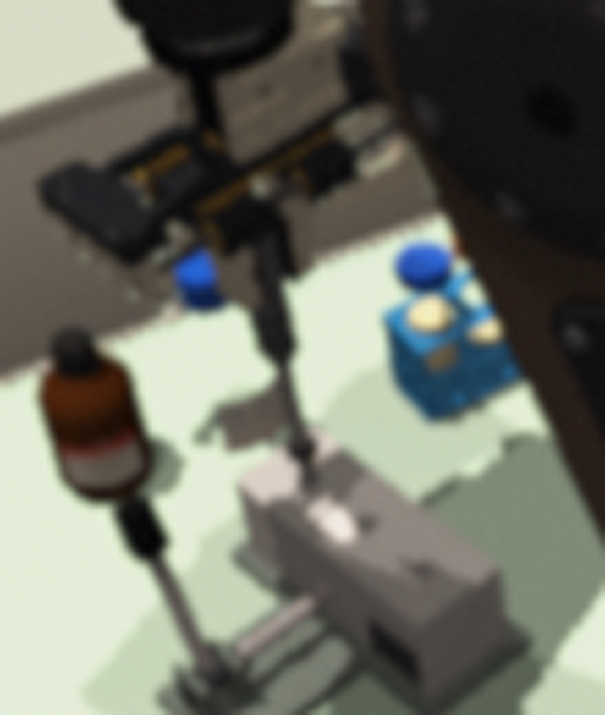

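{"fn": "apply_moves", "kwargs": {"commands": [{"grip": 0.0, "dp": [0, 0, 0], "yaw": 0}, {"grip": 0.0, "dp": [0, 0, 0], "yaw": 0}, {"grip": 0.0, "dp": [0, 0, 3], "yaw": 0}, {"grip": 0.0, "dp": [0, 0, 6], "yaw": 0}, {"grip": 0.0, "dp": [0, 0, 9], "yaw": 0}, {"grip": 0.0, "dp": [0, 0, 12], "yaw": 0}, {"grip": 0.0, "dp": [0, 0, 15], "yaw": 0}, {"grip": 0.0, "dp": [0, 0, 15], "yaw": 0}], "newtons": 20}}

```text
time_s: 23.38
tcp_pos: [0.6573, 0.1944, 0.2032]
eef_rot: [-180.0, -0.0, -164.4]
contact_force: [0.7, 0.2, -1.2]
gripper_width: 0.0176
```

Run:
```python
from h import *
wsave('w18');plan([.6581,.195,.178],-164.4);save('scene','s18')
crop('w18',240,100,400,260,4.5,'w18c')
crop('s18',190,120,300,250,5.5,'s18c')
```

```text
tcp [0.6575 0.1945 0.2035] rot [-180.    -0.  -164.4] J [  33.   22.    0.    0.  -68. -107.] f [ 0.2 -0.1 -0.9] w 0.018 t 23.43
dp [-0.7  0.3 25.5] yaw rad -0.0 rows 1
```

View pics/w18c.png

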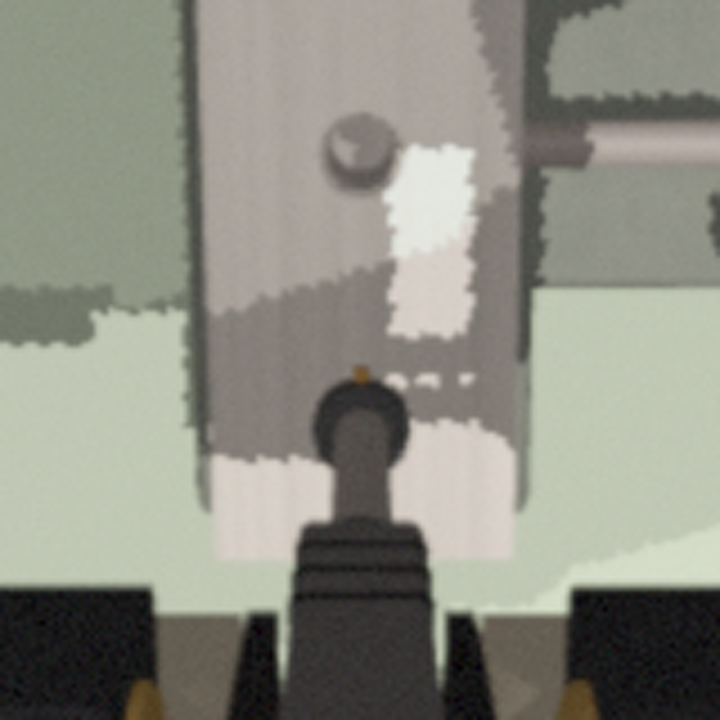

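View pics/s18c.png

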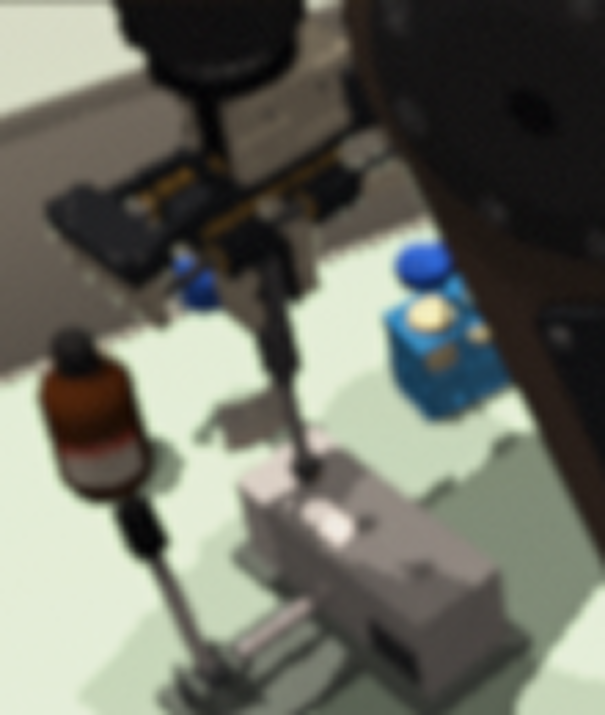

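{"fn": "apply_moves", "kwargs": {"commands": [{"grip": 0.0, "dp": [0, 0, 3], "yaw": 0}, {"grip": 0.0, "dp": [0, 0, 6], "yaw": 0}, {"grip": 0.0, "dp": [0, 0, 9], "yaw": 0}, {"grip": 0.0, "dp": [0, 0, 12], "yaw": 0}, {"grip": 0.0, "dp": [0, 0, 15], "yaw": 0}, {"grip": 0.0, "dp": [0, 0, 18], "yaw": 0}, {"grip": 0.0, "dp": [0, 0, 20], "yaw": 0}, {"grip": 0.0, "dp": [0, 0, 20], "yaw": 0}], "newtons": 40}}

```text
time_s: 24.48
tcp_pos: [0.6575, 0.1945, 0.1832]
eef_rot: [-180.0, -0.0, -164.4]
contact_force: [0.8, -0.2, -1.3]
gripper_width: 0.0176
```

{"fn": "apply_moves", "kwargs": {"commands": [{"grip": 0.0, "dp": [0, 0, 2], "yaw": 0}, {"grip": 0.0, "dp": [0, 0, 4], "yaw": 0}, {"grip": 0.0, "dp": [0, 0, 4], "yaw": 0}]}}

```text
time_s: 24.85
tcp_pos: [0.658, 0.1946, 0.181]
eef_rot: [-180.0, 0.1, -164.4]
contact_force: [-1.8, -0.6, 7.3]
gripper_width: 0.0179
```

Run:
```python
from h import *
wsave('w19');plan([.6581,.195,.178],-164.4);save('scene','s19')
crop('w19',240,100,400,260,4.5,'w19c')
crop('s19',190,120,300,250,5.5,'s19c')
```

```text
tcp [0.658  0.1946 0.181 ] rot [-1.800e+02  1.000e-01 -1.644e+02] J [  33.   23.   -1.    0.  -65. -107.] f [-2.7 -0.5  8.2] w 0.018 t 24.9
dp [-0.2  0.4  3. ] yaw rad -0.0 rows 1
```

View pics/w19c.png

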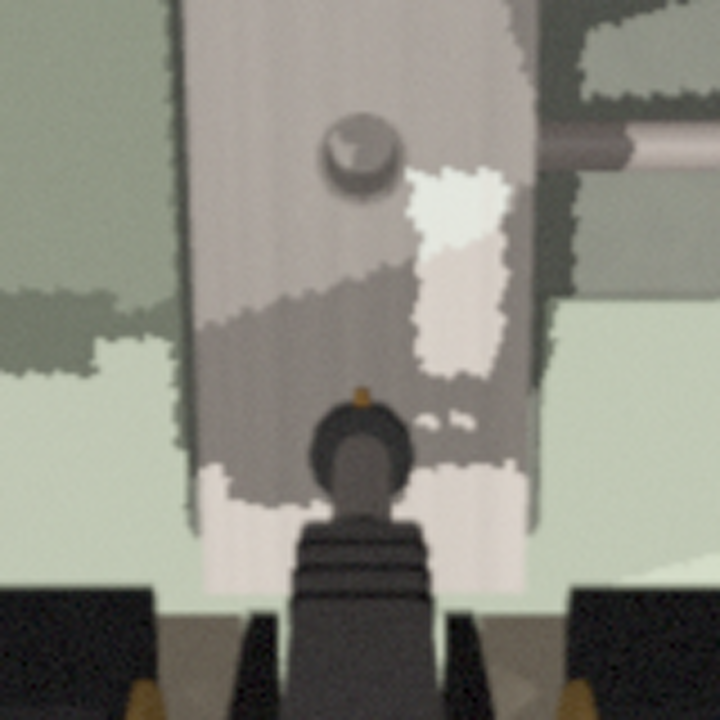

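View pics/s19c.png

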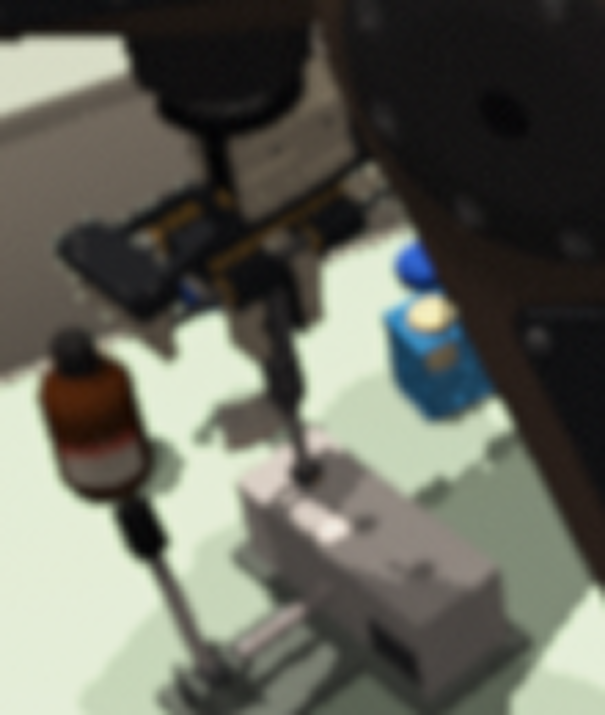

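{"fn": "apply_moves", "kwargs": {"commands": [{"grip": 0.0, "dp": [0, 0, 1.5], "yaw": 0}, {"grip": 0.0, "dp": [0, 0, 3], "yaw": 0}, {"grip": 0.0, "dp": [0, 0, 3], "yaw": 0}, {"grip": 0.0, "dp": [0, 0, 3], "yaw": 0}, {"grip": 0.0, "dp": [0, 0, 3], "yaw": 0}, {"grip": 0.0, "dp": [0, 0, 3], "yaw": 0}, {"grip": 0.0, "dp": [0, 0, 3], "yaw": 0}, {"grip": 0.0, "dp": [0, 0, 3], "yaw": 0}, {"grip": 0.0, "dp": [0, 0, 3], "yaw": 0}, {"grip": 0.0, "dp": [0, 0, 3], "yaw": 0}, {"grip": 0.0, "dp": [0, 0, 3], "yaw": 0}, {"grip": 0.0, "dp": [0, 0, 3], "yaw": 0}]}}

```text
time_s: 26.45
tcp_pos: [0.6592, 0.1949, 0.1807]
eef_rot: [-180.0, 0.3, -164.4]
contact_force: [-4.8, -0.2, 18.2]
gripper_width: 0.0178
```

Run:
```python
from h import *
wsave('w20');plan([.6581,.195,.178],-164.4)
crop('w20',240,100,400,260,4.5,'w20c')
```

```text
tcp [0.6593 0.1949 0.1806] rot [-180.     0.3 -164.4] J [  33.   23.   -2.    0.  -65. -107.] f [-3.6 -0.2 18.7] w 0.0178 t 26.5
dp [1.1 0.5 2.6] yaw rad 0.0 rows 1
```

View pics/w20c.png

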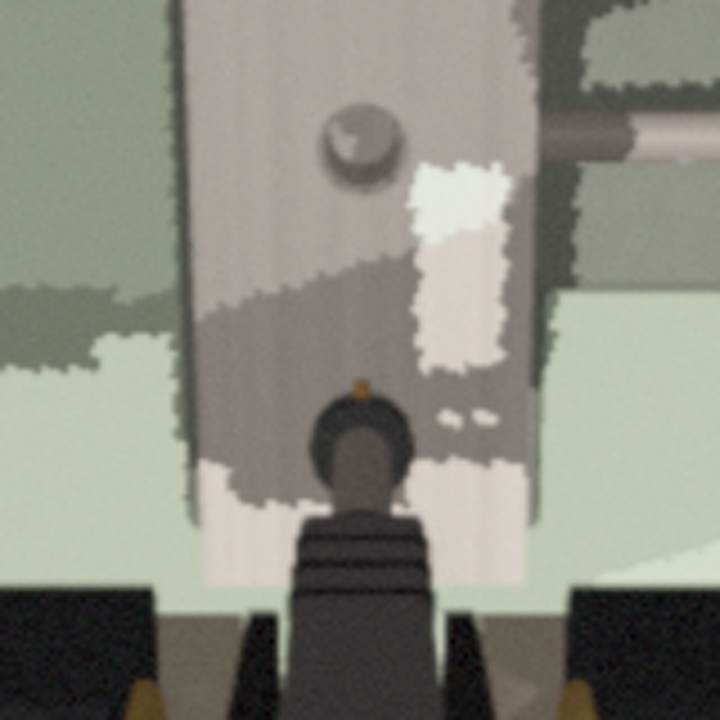

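{"fn": "apply_moves", "kwargs": {"commands": [{"grip": 0.0, "dp": [0, 0, 0], "yaw": 0}, {"grip": 0.0, "dp": [0, 0, 0], "yaw": 0}, {"grip": 0.0, "dp": [0, 0, 0], "yaw": 0}, {"grip": 0.0, "dp": [0, 0, 0], "yaw": 0}, {"grip": 0.0, "dp": [0, 0, 0], "yaw": 0}, {"grip": 0.0, "dp": [0, 0, 0], "yaw": 0}, {"grip": 0.0, "dp": [0, 0, 0], "yaw": 0}, {"grip": 0.0, "dp": [0, 0, 0], "yaw": 0}, {"grip": 0.0, "dp": [0, 0, 0], "yaw": 0}, {"grip": 0.0, "dp": [0, 0, 0], "yaw": 0}, {"grip": 0.0, "dp": [0, 0, 0], "yaw": 0}, {"grip": 0.0, "dp": [0, 0, 0], "yaw": 0}]}}

```text
time_s: 28.0
tcp_pos: [0.6593, 0.1949, 0.1806]
eef_rot: [-180.0, 0.3, -164.4]
contact_force: [-2.9, -0.4, 18.0]
gripper_width: 0.0179
```

{"fn": "apply_moves", "kwargs": {"commands": [{"grip": 0.0, "dp": [0, 0, 0], "yaw": 0}, {"grip": 0.0, "dp": [0, 0, 0], "yaw": 0}, {"grip": 0.0, "dp": [0, 0, 0], "yaw": 0}, {"grip": 0.0, "dp": [0, 0, 0], "yaw": 0}, {"grip": 0.0, "dp": [0, 0, 0], "yaw": 0}, {"grip": 0.0, "dp": [0, 0, 0], "yaw": 0}, {"grip": 0.0, "dp": [0, 0, 0], "yaw": 0}, {"grip": 0.0, "dp": [0, 0, 0], "yaw": 0}, {"grip": 0.0, "dp": [0, 0, 0], "yaw": 0}, {"grip": 0.0, "dp": [0, 0, 0], "yaw": 0}, {"grip": 0.0, "dp": [0, 0, 0], "yaw": 0}, {"grip": 0.0, "dp": [0, 0, 0], "yaw": 0}]}}

```text
time_s: 29.5
tcp_pos: [0.6593, 0.1949, 0.1807]
eef_rot: [-180.0, 0.3, -164.4]
contact_force: [-4.0, 0.3, 18.7]
gripper_width: 0.0177
```

{"fn": "apply_moves", "kwargs": {"commands": [{"grip": 0.0, "dp": [0, 0, -3], "yaw": 0}, {"grip": 0.4, "dp": [0, 0, -3], "yaw": 0}, {"grip": 0.4, "dp": [0, 0, -3], "yaw": 0}, {"grip": 0.4, "dp": [0, 0, -3], "yaw": 0}, {"grip": 0.5, "dp": [0, 0, -10], "yaw": 0}, {"grip": 0.5, "dp": [0, 0, -30], "yaw": 0}, {"grip": 0.5, "dp": [0, 0, -60], "yaw": 0}, {"grip": 0.5, "dp": [0, 0, -95], "yaw": 0}, {"grip": 0.5, "dp": [0, 0, -95], "yaw": 0}]}}

```text
time_s: 30.62
tcp_pos: [0.659, 0.195, 0.2758]
eef_rot: [180.0, 0.4, -164.4]
contact_force: [0.6, 0.6, -0.2]
gripper_width: 0.0436
```

Run:
```python
from h import *
wsave('w21');save('scene','s21');plan([.5,-.19,.25],183.5)
crop('s21',190,120,300,250,5.5,'s21c')
```

```text
tcp [0.6575 0.1946 0.2719] rot [ 180.     0.  -164.4] J [  33.   20.    6.   -0.  -76. -107.] f [ 0.5  0.6 -0.6] w 0.0436 t 30.73
dp [ 254.9 -328.2   21.6] yaw rad 0.211 rows 7
```

View pics/w21.png

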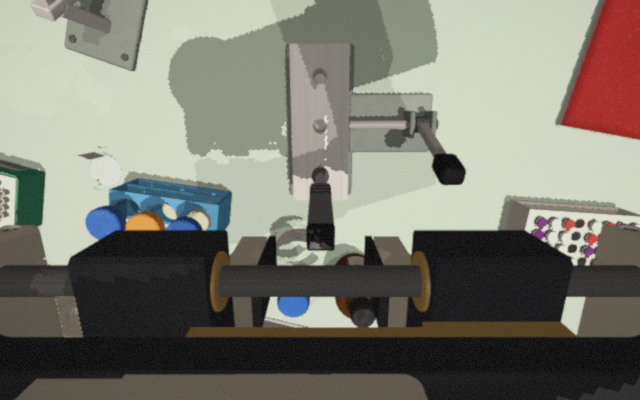

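View pics/s21c.png

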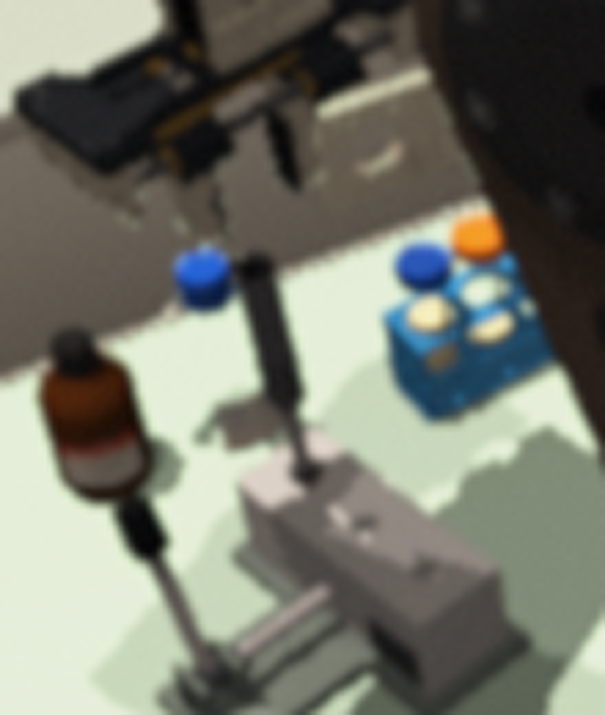

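{"fn": "apply_moves", "kwargs": {"commands": [{"grip": 0.6, "dp": [35, -46, 0], "yaw": 0.03}, {"grip": 0.6, "dp": [70, -92, 0], "yaw": 0.06}, {"grip": 0.6, "dp": [107, -138, 0], "yaw": 0.09}, {"grip": 0.6, "dp": [144, -185, 5], "yaw": 0.12}, {"grip": 0.6, "dp": [181, -233, 10], "yaw": 0.15}, {"grip": 0.6, "dp": [218, -280, 15], "yaw": 0.18}, {"grip": 0.6, "dp": [255, -328, 21], "yaw": 0.211}, {"grip": 0.6, "dp": [255, -328, 21], "yaw": 0.211}, {"grip": 0.6, "dp": [255, -328, 21], "yaw": 0.211}, {"grip": 0.6, "dp": [255, -328, 21], "yaw": 0.211}]}}

```text
time_s: 31.98
tcp_pos: [0.5003, -0.189, 0.2503]
eef_rot: [180.0, -0.0, -176.4]
contact_force: [-0.9, 0.3, -1.0]
gripper_width: 0.0525
```

Run:
```python
from h import *
wsave('w22');plan([.5,-.19,.25],183.5)
```

```text
tcp [ 0.5004 -0.1889  0.2504] rot [ 180.    -0.  -176.4] J [  0.   6. -15.  -0. -69. -87.] f [-0.8 -0.8  0.3] w 0.0526 t 32.02
dp [ 0.5 -1.1  0.4] yaw rad 0.001 rows 1
```

View pics/w22.png

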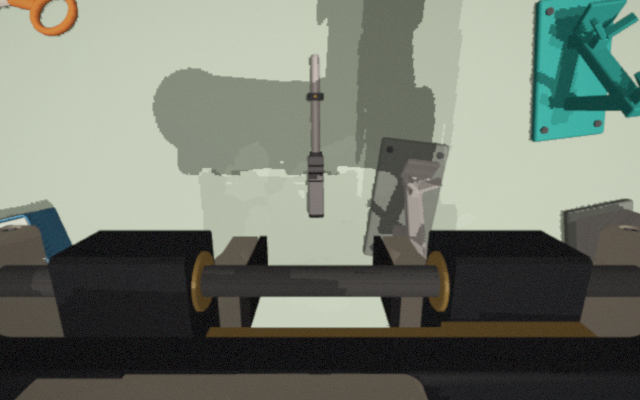

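Run:
```python
from h import *
c=load('w22')
a=onplane(c,314.5,56,.009);b=onplane(c,316,217,.009);u=(b-a)/np.linalg.norm(b-a);print(a,b,np.linalg.norm(b-a),np.degrees(np.arctan2(u[1],u[0])))
g=b-u*.055;print(g);plan([g[0],g[1]+.002,.004],np.degrees(np.arctan2(u[1],u[0])))
```

```text
[ 0.37470315 -0.20572401  0.009     ] [ 0.55880936 -0.19318254  0.009     ] 0.18453288593620348 3.8970142421510094
[ 0.50393653 -0.19692052  0.009     ]
tcp [ 0.5004 -0.1889  0.2504] rot [ 180.    -0.  -176.4] J [  0.   6. -15.  -0. -69. -87.] f [-0.8 -0.8  0.3] w 0.0526 t 32.02
dp [ -3.2  -6.3 246.4] yaw rad -0.006 rows 4
```

{"fn": "apply_moves", "kwargs": {"commands": [{"grip": 0.5, "dp": [1, -2, 55], "yaw": 0}, {"grip": 0.5, "dp": [3, -6, 110], "yaw": -0.006}, {"grip": 0.5, "dp": [3, -6, 165], "yaw": -0.006}, {"grip": 0.5, "dp": [3, -6, 215], "yaw": -0.006}, {"grip": 0.5, "dp": [3, -6, 238], "yaw": -0.006}, {"grip": 0.5, "dp": [3, -6, 246], "yaw": -0.006}, {"grip": 0.5, "dp": [3, -6, 246], "yaw": -0.006}, {"grip": 0.0, "dp": [3, -6, 246], "yaw": -0.006}, {"grip": 0.0, "dp": [3, -6, 246], "yaw": -0.006}, {"grip": 0.0, "dp": [3, -6, 246], "yaw": -0.006}, {"grip": 0.0, "dp": [3, -6, 246], "yaw": -0.006}], "newtons": 3}}

```text
time_s: 33.4
tcp_pos: [0.4977, -0.1961, 0.0052]
eef_rot: [-180.0, 0.1, -176.2]
contact_force: [-0.4, 0.8, 4.1]
gripper_width: 0.0182
```

{"fn": "apply_moves", "kwargs": {"commands": [{"grip": 0.0, "dp": [1, 0, -11], "yaw": 0}, {"grip": 0.0, "dp": [2, 0, -22], "yaw": 0}, {"grip": 0.0, "dp": [4, 0, -32], "yaw": 0}, {"grip": 0.0, "dp": [8, 0, -43], "yaw": 0}, {"grip": 0.0, "dp": [12, 0, -53], "yaw": 0}, {"grip": 0.0, "dp": [17, 0, -61], "yaw": 0}, {"grip": 0.0, "dp": [23, 0, -69], "yaw": 0}, {"grip": 0.0, "dp": [29, 0, -76], "yaw": 0}, {"grip": 0.0, "dp": [36, 0, -82], "yaw": 0}, {"grip": 0.0, "dp": [36, 0, -82], "yaw": 0}, {"grip": 0.0, "dp": [36, 0, -82], "yaw": 0}]}}

```text
time_s: 34.78
tcp_pos: [0.4613, -0.1985, 0.0865]
eef_rot: [-180.0, -0.0, -176.2]
contact_force: [-0.5, 0.1, -0.6]
gripper_width: 0.018
```

{"fn": "apply_moves", "kwargs": {"commands": [{"grip": 0.0, "dp": [0, 0, 0], "yaw": 0}, {"grip": 0.0, "dp": [0, 0, 0], "yaw": 0}, {"grip": 0.0, "dp": [0, 0, -30], "yaw": 0}, {"grip": 0.0, "dp": [0, 0, -70], "yaw": 0}, {"grip": 0.0, "dp": [0, 0, -105], "yaw": 0}, {"grip": 0.0, "dp": [0, 0, -105], "yaw": 0}, {"grip": 0.0, "dp": [0, 0, -105], "yaw": 0}], "newtons": 50}}

```text
time_s: 35.65
tcp_pos: [0.4609, -0.1983, 0.1909]
eef_rot: [180.0, -0.0, -176.2]
contact_force: [0.8, 0.5, -1.7]
gripper_width: 0.0176
```

Run:
```python
from h import *
wsave('w23');plan([.492,-.079,.213],176.7)
```

```text
tcp [ 0.4607 -0.1983  0.1904] rot [ 1.800e+02 -1.000e-01 -1.762e+02] J [ -1.   6. -24.  -0. -61. -85.] f [ 0.8 -1.4 -0.8] w 0.0175 t 35.7
dp [-39.1 117.  -22.6] yaw rad 0.124 rows 3
```

View pics/w23.png

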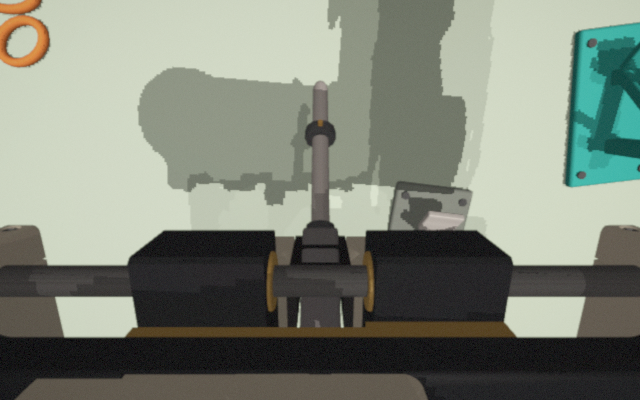

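Run:
```python
from h import *
c=load('w23'); tipang(c,320.3,83,L=.124,up=.004)
```

```text
tip [ 0.3868 -0.2062  0.294 ] rel [-0.0741 -0.0079  0.0991] pitch below horiz -53.1 az 6.1
tip [ 0.3738 -0.2068  0.1071] rel [-0.0872 -0.0085 -0.0878] pitch below horiz 45.1 az 5.6
```

{"fn": "apply_moves", "kwargs": {"commands": [{"grip": 0.0, "dp": [0, 10, -10], "yaw": 0.02}, {"grip": 0.0, "dp": [-8, 40, -22], "yaw": 0.05}, {"grip": 0.0, "dp": [-20, 75, -22], "yaw": 0.09}, {"grip": 0.0, "dp": [-32, 105, -22], "yaw": 0.124}, {"grip": 0.0, "dp": [-38, 115, -22], "yaw": 0.124}, {"grip": 0.0, "dp": [-38, 115, -22], "yaw": 0.124}, {"grip": 0.0, "dp": [-38, 115, -22], "yaw": 0.124}]}}

```text
time_s: 36.58
tcp_pos: [0.4911, -0.0819, 0.213]
eef_rot: [-180.0, -0.1, 176.7]
contact_force: [0.1, 1.2, -0.7]
gripper_width: 0.0175
```

Run:
```python
from h import *
plan([.5662,-.0849,.136],176.7)
```

```text
tcp [ 0.4911 -0.0819  0.213 ] rot [-1.800e+02 -1.000e-01  1.767e+02] J [  13.    4.  -22.   -0.  -63. -106.] f [ 0.1  1.2 -0.7] w 0.0175 t 36.58
dp [-75.2   1.3  77. ] yaw rad 0.0 rows 2
```

{"fn": "apply_moves", "kwargs": {"commands": [{"grip": 0.0, "dp": [-20, 1, 20], "yaw": 0}, {"grip": 0.0, "dp": [-40, 1.3, 41], "yaw": 0}, {"grip": 0.0, "dp": [-60, 1.3, 62], "yaw": 0}, {"grip": 0.0, "dp": [-70, 1.3, 72], "yaw": 0}, {"grip": 0.0, "dp": [-75, 1.3, 77], "yaw": 0}, {"grip": 0.0, "dp": [-75, 1.3, 77], "yaw": 0}]}}

```text
time_s: 37.33
tcp_pos: [0.5666, -0.0845, 0.1368]
eef_rot: [-180.0, 0.0, 176.7]
contact_force: [-0.4, 0.3, -1.4]
gripper_width: 0.0177
```

Run:
```python
from h import *
wsave('w24');plan([.5762,-.0855,.126],176.7)
crop('w24',260,60,380,240,4,'w24c')
```

```text
tcp [ 0.5665 -0.0843  0.1371] rot [180.    0.  176.7] J [  11.   15.  -19.    0.  -55. -104.] f [-0.6 -0.1 -0.4] w 0.0178 t 37.38
dp [-9.7 -0.6 11.2] yaw rad 0.0 rows 1
```

View pics/w24c.png

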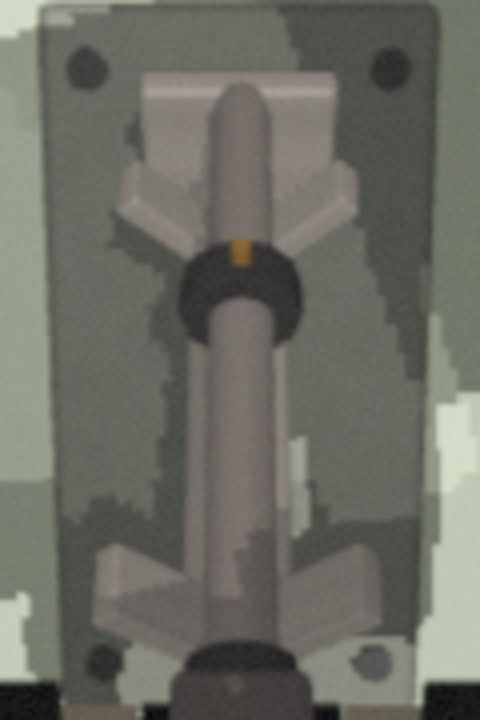

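{"fn": "apply_moves", "kwargs": {"commands": [{"grip": 0.0, "dp": [-2, 0, 2], "yaw": 0}, {"grip": 0.0, "dp": [-4, 0, 5], "yaw": 0}, {"grip": 0.0, "dp": [-6, 0, 7], "yaw": 0}, {"grip": 0.0, "dp": [-8, 0, 9], "yaw": 0}, {"grip": 0.0, "dp": [-9, 0, 10], "yaw": 0}, {"grip": 0.0, "dp": [-9, 0, 10], "yaw": 0}]}}

```text
time_s: 38.12
tcp_pos: [0.5751, -0.0853, 0.1274]
eef_rot: [-179.9, -0.1, 176.7]
contact_force: [-4.9, -1.2, 7.5]
gripper_width: 0.0175
```

Seated on the notches. Loosen, lower the pads, nudge down the slope to the foot, let go.

{"fn": "apply_moves", "kwargs": {"commands": [{"grip": 0.0, "dp": [0, 0, 0], "yaw": 0}, {"grip": 0.4, "dp": [0, 0, 0], "yaw": 0}, {"grip": 0.4, "dp": [0, 0, 0], "yaw": 0}, {"grip": 0.4, "dp": [0, 0, 3], "yaw": 0}, {"grip": 0.4, "dp": [0, 0, 8], "yaw": 0}, {"grip": 0.4, "dp": [0, 0, 8], "yaw": 0}, {"grip": 0.0, "dp": [0, 0, 8], "yaw": 0}, {"grip": 0.0, "dp": [0, 0, 8], "yaw": 0}, {"grip": 0.0, "dp": [0, 0, 8], "yaw": 0}], "newtons": 6}}

```text
time_s: 39.25
tcp_pos: [0.5755, -0.085, 0.1188]
eef_rot: [-180.0, 0.0, 176.7]
contact_force: [-0.2, -1.6, 0.7]
gripper_width: 0.018
```

{"fn": "apply_moves", "kwargs": {"commands": [{"grip": 0.0, "dp": [1, 0, 1], "yaw": 0}, {"grip": 0.0, "dp": [2, 0, 2], "yaw": 0}, {"grip": 0.0, "dp": [3, 0, 3], "yaw": 0}, {"grip": 0.0, "dp": [4, 0, 4], "yaw": 0}, {"grip": 0.0, "dp": [4, 0, 4], "yaw": 0}]}}

```text
time_s: 39.88
tcp_pos: [0.5749, -0.0849, 0.117]
eef_rot: [-180.0, 0.4, 176.8]
contact_force: [4.6, -3.7, 7.6]
gripper_width: 0.0179
```

{"fn": "apply_moves", "kwargs": {"commands": [{"grip": 0.0, "dp": [-3, 0, -3], "yaw": 0}, {"grip": 0.5, "dp": [-3, 0, -3], "yaw": 0}, {"grip": 0.5, "dp": [-3, 0, -3], "yaw": 0}, {"grip": 0.5, "dp": [-3, 0, -3], "yaw": 0}, {"grip": 0.5, "dp": [-3, 0, -3], "yaw": 0}, {"grip": 0.5, "dp": [-3, 0, -3], "yaw": 0}, {"grip": 0.5, "dp": [-3, 0, -3], "yaw": 0}, {"grip": 0.5, "dp": [-3, 0, -3], "yaw": 0}]}}

```text
time_s: 40.88
tcp_pos: [0.5746, -0.0846, 0.1176]
eef_rot: [180.0, 0.0, 176.7]
contact_force: [-0.4, 0.1, -0.9]
gripper_width: 0.0437
```

Run:
```python
from h import *
wsave('w25');plan([.6025,-.0866,.144],176.7)
crop('w25',260,60,380,240,4,'w25c')
```

```text
tcp [ 0.5746 -0.0846  0.1176] rot [180.    0.  176.7] J [  11.   17.  -20.   -0.  -53. -104.] f [-0.7  0.8 -0.4] w 0.0441 t 40.92
dp [-28.   -0.4 -26.4] yaw rad 0.0 rows 1
```

View pics/w25c.png

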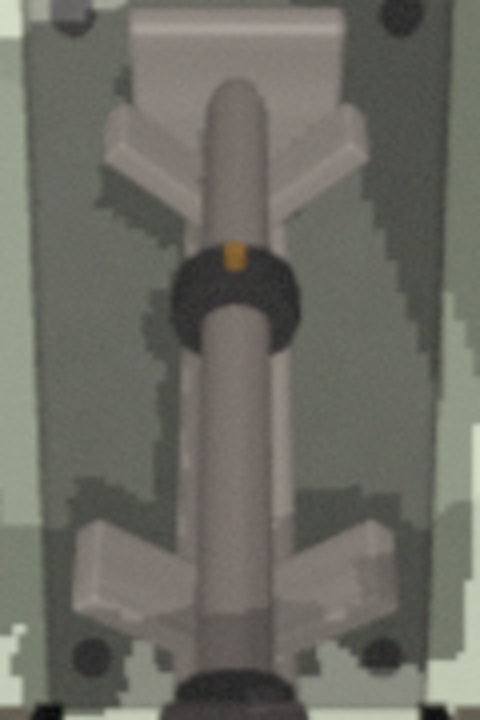

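Run:
```python
from h import *
F=np.array([.4895,-.0829,.040]);a=np.radians(-3.3);d=np.array([np.cos(a),np.sin(a),1])/2**.5
n=np.array([-np.cos(a),-np.sin(a),1])/2**.5
for f in('w12','w25','w10','w11'):
    c=load(f);print(f,c['pose'][:3,3].round(4),end=' ')
    for nm,X in [('tip',F),('collar',F+.034*d),('hs',F+.110*d),('platetop',F+.015*n-.004*d),('lowVtipL',np.array([.493,-.1031,.0562])),('upVtipL2',np.array([.5426,-.1027,.1107]))]:
        u,v=proj(c,X);print(nm,(round((u-260)*4),round((v-60)*4)),end=' ')
    print()
```

```text
w12 [ 0.5799 -0.0855  0.1186] tip (242, 69) collar (242, 223) hs (243, 679) platetop (242, -27) lowVtipL (112, 91) upVtipL2 (108, 480) 
w25 [ 0.5746 -0.0846  0.1176] tip (239, 103) collar (239, 259) hs (238, 723) platetop (239, 9) lowVtipL (109, 128) upVtipL2 (104, 524) 
w10 [ 0.5809 -0.085   0.1295] tip (239, 68) collar (239, 215) hs (238, 643) platetop (239, -23) lowVtipL (115, 90) upVtipL2 (111, 456) 
w11 [ 0.5808 -0.0855  0.1188] tip (243, 59) collar (243, 214) hs (242, 671) platetop (243, -38) lowVtipL (112, 82) upVtipL2 (108, 472)
```

{"fn": "apply_moves", "kwargs": {"commands": [{"grip": 0.5, "dp": [-10, 0, -10], "yaw": 0}, {"grip": 0.5, "dp": [-20, 0, -20], "yaw": 0}, {"grip": 0.5, "dp": [-28, 0, -26.5], "yaw": 0}, {"grip": 0.5, "dp": [-28, 0, -26.5], "yaw": 0}, {"grip": 0.5, "dp": [-28, 0, -26.5], "yaw": 0}, {"grip": 0.0, "dp": [-28, 0, -26.5], "yaw": 0}, {"grip": 0.0, "dp": [-28, 0, -26.5], "yaw": 0}, {"grip": 0.0, "dp": [-28, 0, -26.5], "yaw": 0}, {"grip": 0.0, "dp": [-28, 0, -26.5], "yaw": 0}, {"grip": 0.0, "dp": [-28, 0, -26.5], "yaw": 0}], "newtons": 50}}

```text
time_s: 42.18
tcp_pos: [0.6024, -0.0865, 0.1441]
eef_rot: [-180.0, -0.0, 176.7]
contact_force: [-1.4, -1.3, 1.5]
gripper_width: 0.0178
```

{"fn": "apply_moves", "kwargs": {"commands": [{"grip": 0.0, "dp": [8, 0, -8], "yaw": 0}, {"grip": 0.0, "dp": [25, 0, -25], "yaw": 0}, {"grip": 0.0, "dp": [45, 0, -45], "yaw": 0}, {"grip": 0.0, "dp": [65, 0, -65], "yaw": 0}, {"grip": 0.0, "dp": [75, 0, -86], "yaw": 0}, {"grip": 0.0, "dp": [75, 30, -86], "yaw": 0}, {"grip": 0.0, "dp": [65, 70, -86], "yaw": 0}, {"grip": 0.0, "dp": [50, 105, -80], "yaw": 0}, {"grip": 0.0, "dp": [38, 122, -60], "yaw": 0}, {"grip": 0.0, "dp": [32, 127, -42], "yaw": 0}, {"grip": 0.0, "dp": [32, 127, -42], "yaw": 0}]}}

```text
time_s: 43.55
tcp_pos: [0.5765, 0.042, 0.1844]
eef_rot: [-179.9, -0.2, 176.7]
contact_force: [0.9, -0.8, -1.7]
gripper_width: 0.0177
```

{"fn": "apply_moves", "kwargs": {"commands": [{"grip": 0.0, "dp": [0, 0, 0], "yaw": 0}, {"grip": 0.0, "dp": [0, 0, 0], "yaw": 0}, {"grip": 0.0, "dp": [0, 0, 0], "yaw": 0}, {"grip": 0.0, "dp": [0, 0, 0], "yaw": 0}], "newtons": 3}}

```text
time_s: 44.05
tcp_pos: [0.5778, 0.0422, 0.1865]
eef_rot: [180.0, 0.0, 176.7]
contact_force: [0.1, 0.1, -1.5]
gripper_width: 0.018
```

Run:
```python
from h import *
wsave('w26');plan([.526,-.083,.235],176.7)
crop('w26',240,80,400,260,4.2,'w26c')
```

```text
tcp [0.5778 0.0423 0.1863] rot [180.    0.  176.7] J [  24.   13.  -15.   -0.  -62. -117.] f [-0.8 -0.3 -0.5] w 0.0179 t 44.1
dp [  44.5 -128.   -48.7] yaw rad 0.0 rows 3
```

View pics/w26c.png

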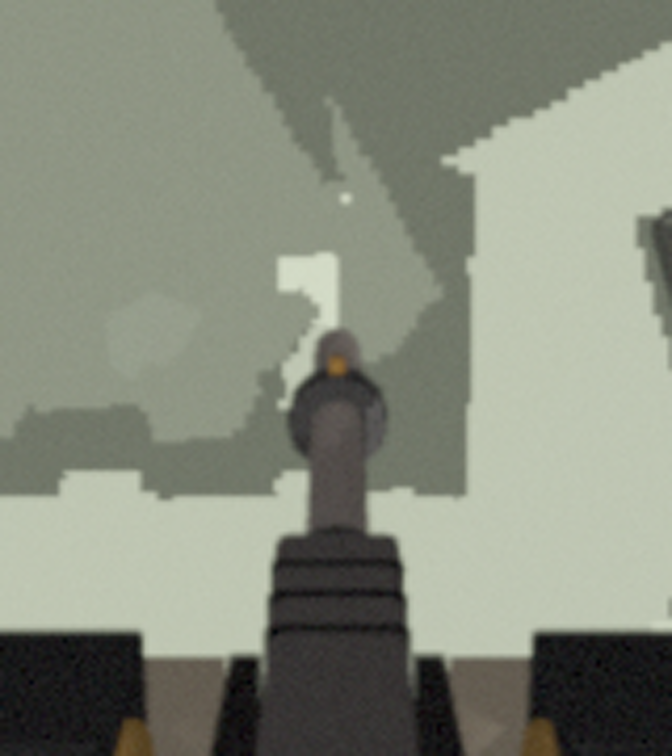

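Run:
```python
from h import *
c=load('w26'); tipang(c,320.2,163.5,L=.163,up=.014)
c=load('w15'); tipang(c,320.4,151.4,L=.172,up=.014)
```

```text
tip [0.5068 0.0433 0.3471] rel [-0.0711  0.0011  0.1467] pitch below horiz -64.1 az -0.9
tip [0.5552 0.0408 0.039 ] rel [-0.0226 -0.0014 -0.1614] pitch below horiz 82.0 az 3.5
tip [0.621  0.1804 0.4249] rel [-0.0693 -0.0222  0.1559] pitch below horiz -65.0 az 17.8
tip [0.6585 0.1912 0.1004] rel [-0.0318 -0.0114 -0.1686] pitch below horiz 78.7 az 19.7
```

Run:
```python
from h import *
c=load('w21')
for z in (.078,.13,.23): print(z,proj(c,[.6575,.1945-.0024,z]))
crop('w21',290,150,350,260,6,'w21c')
plan([.631,.187,.262],-164.4)
```

```text
0.078 (np.float64(320.22699683765126), np.float64(174.89942892596034))
0.13 (np.float64(320.3195464981081), np.float64(185.94756119734544))
0.23 (np.float64(320.6192981009023), np.float64(221.73046239744713))
tcp [0.5778 0.0423 0.1863] rot [180.    0.  176.7] J [  24.   13.  -15.   -0.  -62. -117.] f [-0.8 -0.3 -0.5] w 0.0179 t 44.1
dp [-44.8 147.6 -75.6] yaw rad -0.33 rows 3
```

View pics/w21c.png

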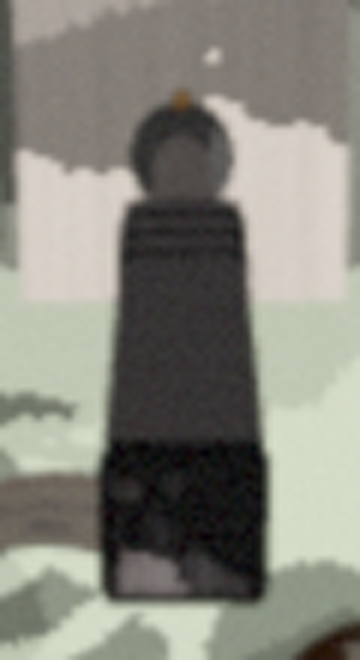

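{"fn": "apply_moves", "kwargs": {"commands": [{"grip": 0.0, "dp": [0, 0, 0], "yaw": 0}, {"grip": 0.0, "dp": [0, 0, -20], "yaw": 0}, {"grip": 0.0, "dp": [0, 0, -50], "yaw": 0}, {"grip": 0.0, "dp": [0, 15, -76], "yaw": -0.05}, {"grip": 0.0, "dp": [-10, 45, -76], "yaw": -0.12}, {"grip": 0.0, "dp": [-20, 80, -76], "yaw": -0.19}, {"grip": 0.0, "dp": [-30, 110, -76], "yaw": -0.26}, {"grip": 0.0, "dp": [-40, 135, -76], "yaw": -0.33}, {"grip": 0.0, "dp": [-45, 147.5, -76], "yaw": -0.33}, {"grip": 0.0, "dp": [-45, 147.5, -76], "yaw": -0.33}, {"grip": 0.0, "dp": [-45, 147.5, -76], "yaw": -0.33}], "newtons": 30}}

```text
time_s: 45.48
tcp_pos: [0.6309, 0.1864, 0.2621]
eef_rot: [-180.0, -0.0, -164.4]
contact_force: [-0.3, -0.1, -0.7]
gripper_width: 0.0178
```

Run:
```python
from h import *
wsave('w27');plan([.631,.187,.217],-164.4)
crop('w27',290,130,350,190,12,'w27c')
```

```text
tcp [0.6309 0.1863 0.2623] rot [-180.     0.  -164.4] J [  33.   18.    1.    0.  -74. -108.] f [ 0.  -0.6 -1.1] w 0.0179 t 45.52
dp [-0.3  0.7 45.3] yaw rad -0.001 rows 1
```

View pics/w27.png

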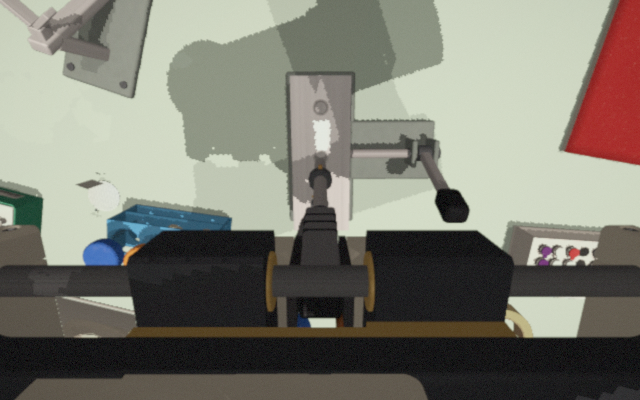

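View pics/w27c.png

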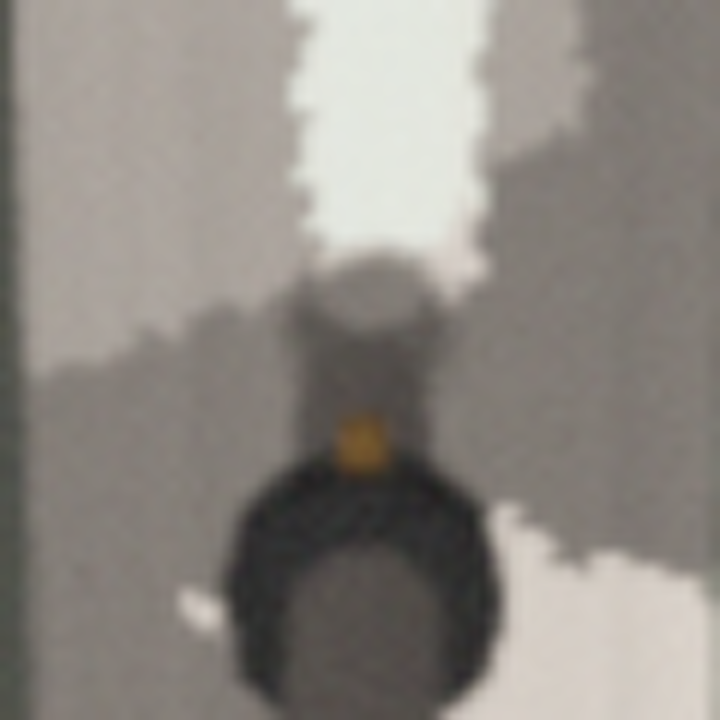

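Run:
```python
from h import *
c=load('w27');P=c['pose'];W=onplane(c,321,158.3,.07);T=onplane(c,320.3,162.5,.115)
print(W,T,(P[:3,:3].T@(W-T)*1000).round(1))
# known wells -> pixel check (front well visible)
for nm,X in [('front',(.5611,.1652)),('mid',(.6093,.1787)),('mid+',(.6093,.1810-.0024))]: print(nm,proj(c,[*X,.07]))
```

```text
[0.61014821 0.17876559 0.07      ] [0.60789834 0.17734388 0.115     ] [-2.6  0.8 45. ]
front (np.float64(321.1366879789087), np.float64(107.18577320042824))
mid (np.float64(321.1599652596794), np.float64(157.49299229114325))
mid+ (np.float64(321.066660010745), np.float64(157.46703240615042))
```

{"fn": "apply_moves", "kwargs": {"commands": [{"grip": 0.0, "dp": [-2, 0.8, 10], "yaw": 0}, {"grip": 0.0, "dp": [-2, 0.8, 25], "yaw": 0}, {"grip": 0.0, "dp": [-2, 0.8, 37], "yaw": 0}, {"grip": 0.0, "dp": [-2, 0.8, 43], "yaw": 0}, {"grip": 0.0, "dp": [-2, 0.8, 47], "yaw": 0}, {"grip": 0.0, "dp": [-2, 0.8, 51], "yaw": 0}, {"grip": 0.0, "dp": [-2, 0.8, 51], "yaw": 0}], "newtons": 10}}

```text
time_s: 46.4
tcp_pos: [0.6328, 0.1883, 0.2109]
eef_rot: [-180.0, -0.0, -164.4]
contact_force: [0.2, 0.5, -1.6]
gripper_width: 0.0178
```

Run:
```python
from h import *
wsave('w28');plan([.6098,.1812,.217],-164.4)
crop('w28',240,100,400,260,4.5,'w28c')
```

```text
tcp [0.6328 0.1883 0.2111] rot [-180.    -0.  -164.4] J [  33.   20.   -3.   -0.  -68. -108.] f [-1.  -0.  -1.2] w 0.0177 t 46.45
dp [24.1 -0.7 -5.9] yaw rad 0.001 rows 1
```

View pics/w28c.png

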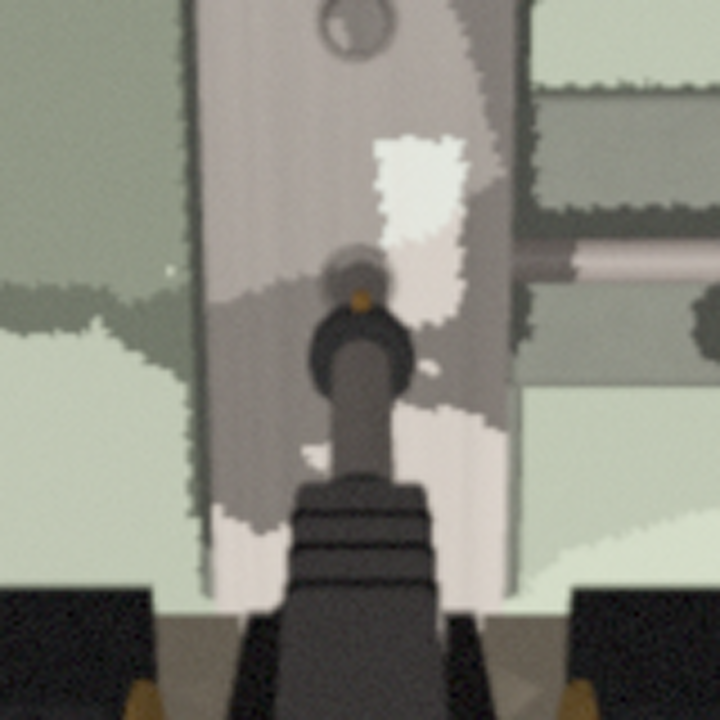

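{"fn": "apply_moves", "kwargs": {"commands": [{"grip": 0.0, "dp": [0, 0, 3], "yaw": 0}, {"grip": 0.0, "dp": [0, 0, 3], "yaw": 0}, {"grip": 0.0, "dp": [4, 0, 3], "yaw": 0}, {"grip": 0.0, "dp": [8, 0, 3], "yaw": 0}, {"grip": 0.0, "dp": [12, 0, 3], "yaw": 0}, {"grip": 0.0, "dp": [16, 0, 2], "yaw": 0}, {"grip": 0.0, "dp": [20, 0, 2], "yaw": 0}, {"grip": 0.0, "dp": [24, 0, 2], "yaw": 0}, {"grip": 0.0, "dp": [24, 0, 2], "yaw": 0}], "newtons": 4}}

```text
time_s: 47.58
tcp_pos: [0.6095, 0.1818, 0.2092]
eef_rot: [180.0, -0.0, -164.4]
contact_force: [-0.1, -0.5, -0.9]
gripper_width: 0.0175
```

Run:
```python
from h import *
wsave('w29');plan([.6095,.1812,.195],-164.4);save('scene','s29')
crop('w29',240,100,400,260,4.5,'w29c')
crop('s29',190,120,300,250,5.5,'s29c')
```

```text
tcp [0.6096 0.1819 0.2091] rot [ 180.    -0.  -164.4] J [  34.   18.   -6.   -0.  -66. -109.] f [ 0.3  0.1 -1. ] w 0.0181 t 47.62
dp [ 0.3 -0.7 14.1] yaw rad 0.001 rows 1
```

View pics/w29c.png

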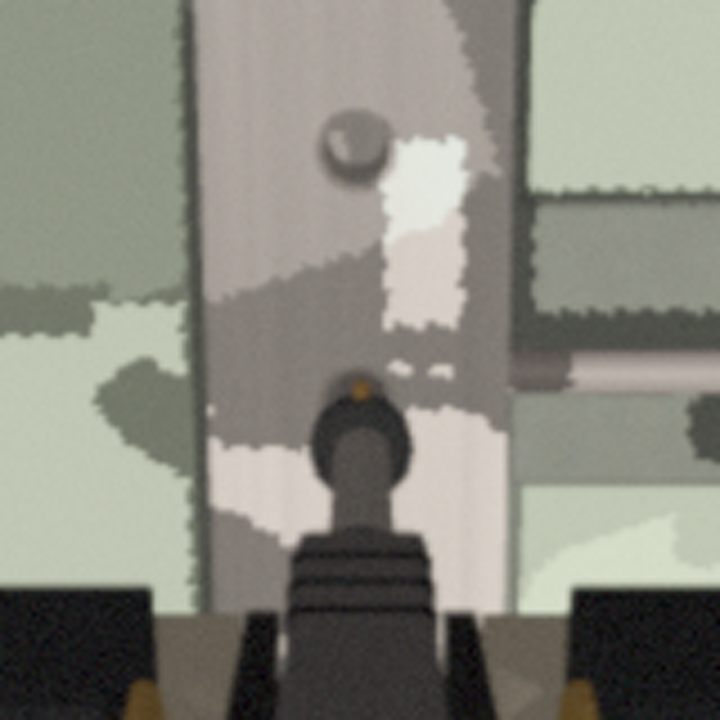

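View pics/s29c.png

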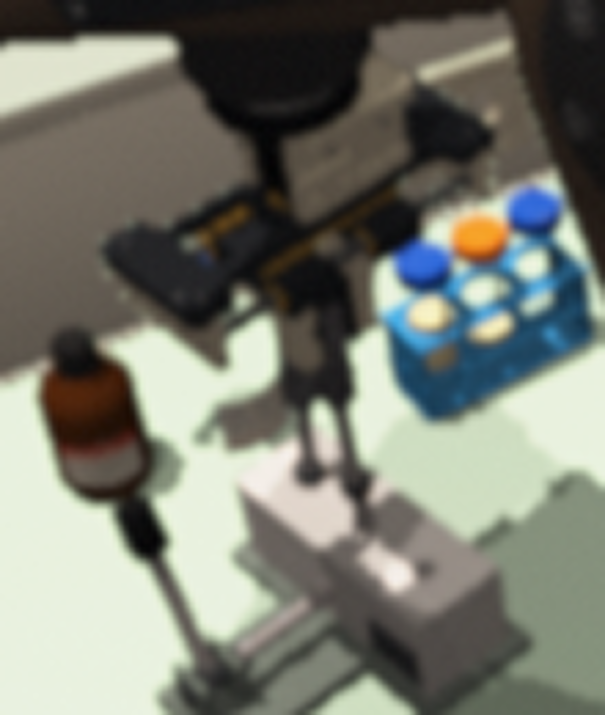

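{"fn": "apply_moves", "kwargs": {"commands": [{"grip": 0.0, "dp": [0, 0, 0], "yaw": 0}, {"grip": 0.0, "dp": [0, 0, 0], "yaw": 0}, {"grip": 0.0, "dp": [0, 0, 3], "yaw": 0}, {"grip": 0.0, "dp": [0, 0, 6], "yaw": 0}, {"grip": 0.0, "dp": [0, 0, 9], "yaw": 0}, {"grip": 0.0, "dp": [0, 0, 12], "yaw": 0}, {"grip": 0.0, "dp": [0, 0, 15], "yaw": 0}, {"grip": 0.0, "dp": [0, 0, 15], "yaw": 0}], "newtons": 20}}

```text
time_s: 48.68
tcp_pos: [0.6096, 0.1818, 0.1937]
eef_rot: [-180.0, -0.0, -164.4]
contact_force: [0.2, -0.1, -1.1]
gripper_width: 0.0177
```

Run:
```python
from h import *
wsave('w30');plan([.6095,.1812,.169],-164.4)
crop('w30',240,100,400,260,4.5,'w30c')
```

```text
tcp [0.6098 0.1819 0.194 ] rot [-180.    -0.  -164.4] J [  34.   18.   -7.    0.  -65. -109.] f [ 0.  -0.3 -1.3] w 0.0181 t 48.73
dp [ 0.4 -0.6 25. ] yaw rad 0.001 rows 1
```

View pics/w30c.png

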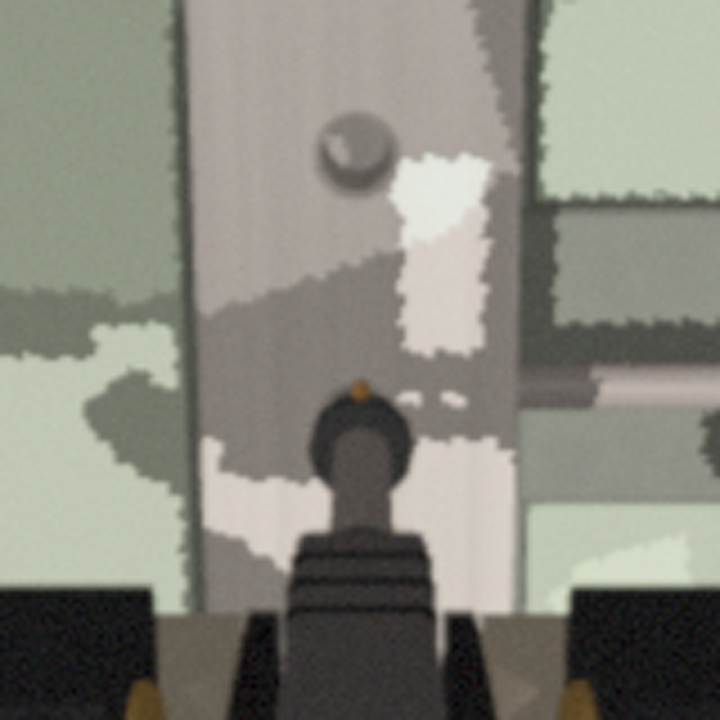

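{"fn": "apply_moves", "kwargs": {"commands": [{"grip": 0.0, "dp": [0, 0, 3], "yaw": 0}, {"grip": 0.0, "dp": [0, 0, 6], "yaw": 0}, {"grip": 0.0, "dp": [0, 0, 9], "yaw": 0}, {"grip": 0.0, "dp": [0, 0, 12], "yaw": 0}, {"grip": 0.0, "dp": [0, 0, 15], "yaw": 0}, {"grip": 0.0, "dp": [0, 0, 18], "yaw": 0}, {"grip": 0.0, "dp": [0, 0, 20], "yaw": 0}, {"grip": 0.0, "dp": [0, 0, 20], "yaw": 0}], "newtons": 40}}

```text
time_s: 49.72
tcp_pos: [0.6097, 0.1819, 0.1738]
eef_rot: [180.0, -0.0, -164.4]
contact_force: [-0.0, -0.5, 0.1]
gripper_width: 0.0176
```

{"fn": "apply_moves", "kwargs": {"commands": [{"grip": 0.0, "dp": [0, 0, 2], "yaw": 0}, {"grip": 0.0, "dp": [0, 0, 4], "yaw": 0}, {"grip": 0.0, "dp": [0, 0, 4], "yaw": 0}]}}

```text
time_s: 50.1
tcp_pos: [0.6103, 0.182, 0.1713]
eef_rot: [-180.0, 0.1, -164.3]
contact_force: [-1.9, -0.9, 7.8]
gripper_width: 0.0174
```

Floor reached, same behaviour as with the long one. Press and hold.

{"fn": "apply_moves", "kwargs": {"commands": [{"grip": 0.0, "dp": [0, 0, 1.5], "yaw": 0}, {"grip": 0.0, "dp": [0, 0, 3], "yaw": 0}, {"grip": 0.0, "dp": [0, 0, 3], "yaw": 0}, {"grip": 0.0, "dp": [0, 0, 3], "yaw": 0}, {"grip": 0.0, "dp": [0, 0, 3], "yaw": 0}, {"grip": 0.0, "dp": [0, 0, 3], "yaw": 0}, {"grip": 0.0, "dp": [0, 0, 3], "yaw": 0}, {"grip": 0.0, "dp": [0, 0, 3], "yaw": 0}, {"grip": 0.0, "dp": [0, 0, 3], "yaw": 0}, {"grip": 0.0, "dp": [0, 0, 3], "yaw": 0}, {"grip": 0.0, "dp": [0, 0, 3], "yaw": 0}, {"grip": 0.0, "dp": [0, 0, 3], "yaw": 0}]}}

```text
time_s: 51.6
tcp_pos: [0.6119, 0.1824, 0.171]
eef_rot: [-180.0, 0.4, -164.3]
contact_force: [-2.6, 0.0, 18.4]
gripper_width: 0.0181
```

Run:
```python
from h import *
wsave('w31');plan([.6095,.1812,.169],-164.4);save('scene','s31')
crop('w31',240,100,400,260,4.5,'w31c')
crop('s31',190,120,300,250,5.5,'s31c')
```

```text
tcp [0.612  0.1824 0.171 ] rot [-180.     0.4 -164.3] J [  34.   19.   -9.    0.  -62. -109.] f [-2.7 -0.6 18.1] w 0.0176 t 51.65
dp [ 2.7 -0.5  2. ] yaw rad 0.002 rows 1
```

View pics/w31c.png

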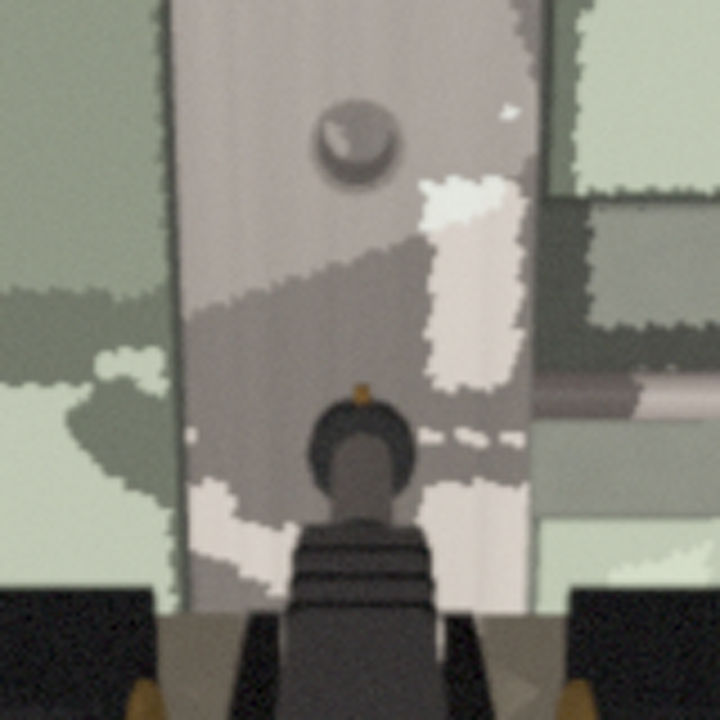

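View pics/s31c.png

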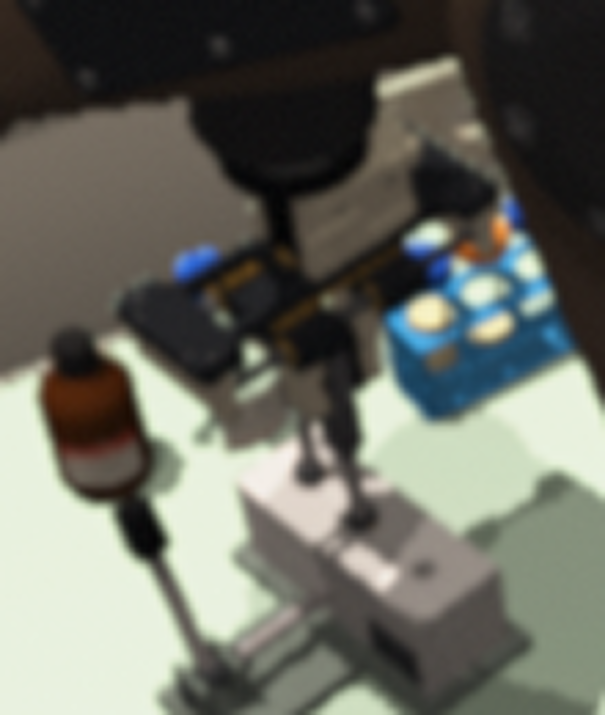

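{"fn": "apply_moves", "kwargs": {"commands": [{"grip": 0.0, "dp": [0, 0, 0], "yaw": 0}, {"grip": 0.0, "dp": [0, 0, 0], "yaw": 0}, {"grip": 0.0, "dp": [0, 0, 0], "yaw": 0}, {"grip": 0.0, "dp": [0, 0, 0], "yaw": 0}, {"grip": 0.0, "dp": [0, 0, 0], "yaw": 0}, {"grip": 0.0, "dp": [0, 0, 0], "yaw": 0}, {"grip": 0.0, "dp": [0, 0, 0], "yaw": 0}, {"grip": 0.0, "dp": [0, 0, 0], "yaw": 0}, {"grip": 0.0, "dp": [0, 0, 0], "yaw": 0}, {"grip": 0.0, "dp": [0, 0, 0], "yaw": 0}, {"grip": 0.0, "dp": [0, 0, 0], "yaw": 0}, {"grip": 0.0, "dp": [0, 0, 0], "yaw": 0}]}}

```text
time_s: 53.2
tcp_pos: [0.612, 0.1824, 0.171]
eef_rot: [-180.0, 0.4, -164.3]
contact_force: [-3.7, -0.2, 18.6]
gripper_width: 0.0173
```

{"fn": "apply_moves", "kwargs": {"commands": [{"grip": 0.0, "dp": [0, 0, 0], "yaw": 0}, {"grip": 0.0, "dp": [0, 0, 0], "yaw": 0}, {"grip": 0.0, "dp": [0, 0, 0], "yaw": 0}, {"grip": 0.0, "dp": [0, 0, 0], "yaw": 0}, {"grip": 0.0, "dp": [0, 0, 0], "yaw": 0}, {"grip": 0.0, "dp": [0, 0, 0], "yaw": 0}, {"grip": 0.0, "dp": [0, 0, 0], "yaw": 0}, {"grip": 0.0, "dp": [0, 0, 0], "yaw": 0}, {"grip": 0.0, "dp": [0, 0, 0], "yaw": 0}, {"grip": 0.0, "dp": [0, 0, 0], "yaw": 0}, {"grip": 0.0, "dp": [0, 0, 0], "yaw": 0}, {"grip": 0.0, "dp": [0, 0, 0], "yaw": 0}]}}

```text
time_s: 54.7
tcp_pos: [0.6119, 0.1824, 0.171]
eef_rot: [-180.0, 0.4, -164.3]
contact_force: [-2.9, -1.0, 18.5]
gripper_width: 0.0178
```

{"fn": "apply_moves", "kwargs": {"commands": [{"grip": 0.0, "dp": [0, 0, -3], "yaw": 0}, {"grip": 0.4, "dp": [0, 0, -3], "yaw": 0}, {"grip": 0.4, "dp": [0, 0, -3], "yaw": 0}, {"grip": 0.4, "dp": [0, 0, -3], "yaw": 0}, {"grip": 0.5, "dp": [0, 0, -10], "yaw": 0}, {"grip": 0.5, "dp": [0, 0, -30], "yaw": 0}, {"grip": 0.5, "dp": [0, 0, -60], "yaw": 0}, {"grip": 0.5, "dp": [0, 0, -110], "yaw": 0}, {"grip": 0.5, "dp": [0, 0, -130], "yaw": 0}, {"grip": 0.5, "dp": [0, 0, -130], "yaw": 0}]}}

```text
time_s: 55.95
tcp_pos: [0.6106, 0.1822, 0.2997]
eef_rot: [179.9, 0.2, -164.4]
contact_force: [-0.2, 0.7, -0.6]
gripper_width: 0.044
```

Run:
```python
from h import *
wsave('w32');save('scene','s32');plan([.62,.30,.30],-164.4)
crop('s32',190,120,300,250,5.5,'s32c')
```

```text
tcp [0.6095 0.1819 0.2967] rot [ 180.    -0.  -164.4] J [  34.   15.    2.   -0.  -77. -109.] f [ 0.2 -0.2 -0.7] w 0.0437 t 56.05
dp [-42.  110.9  -3.3] yaw rad 0.0 rows 2
```

View pics/w32.png

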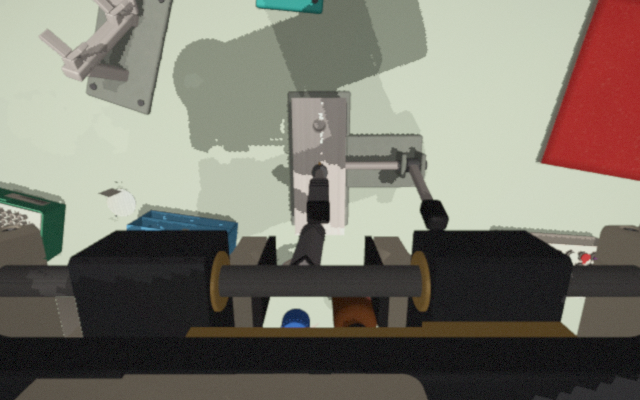

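View pics/s32c.png

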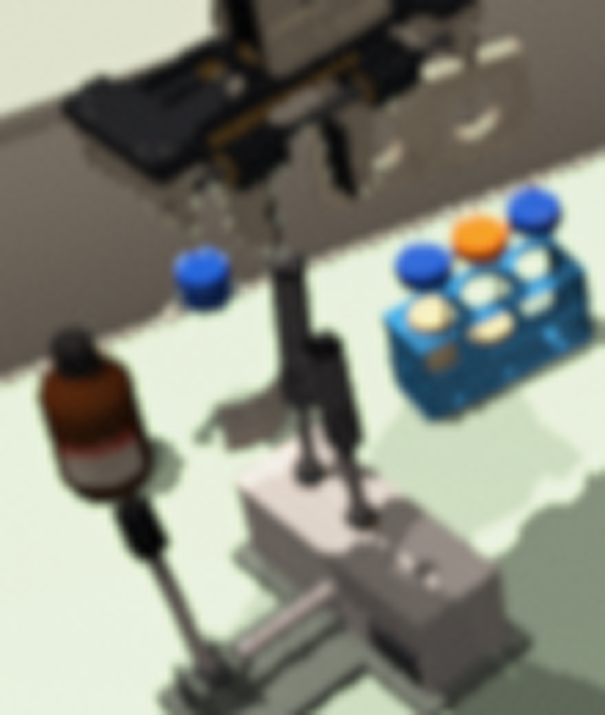

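Run:
```python
from h import *
c=load('w32')
print('mid top vertical',proj(c,[.6095,.1815-.0024,.205]),'base',proj(c,[.6095,.1815-.0024,.078]),'hs',proj(c,[.6095,.1815-.0024,.13]))
print('long top vertical',proj(c,[.6577,.1949-.0024,.23]),'base',proj(c,[.6577,.1949-.0024,.078]))
print('knob',proj(c,[.6114,.3009-.002,.132]))
t=load('top0'); 
for z in (0,.1,.13): print('bottle cap',onplane(t,217,116,z))
crop('w32',280,150,460,270,4.2,'w32c')
```

```text
mid top vertical (np.float64(319.95898479461755), np.float64(201.62371136253168)) base (np.float64(319.8501628637013), np.float64(171.51273475729977)) hs (np.float64(319.8850636480673), np.float64(181.16976521705715))
long top vertical (np.float64(319.86476486794294), np.float64(275.9239000583202)) base (np.float64(319.77365705479565), np.float64(213.67337933588962))
knob (np.float64(434.1301758408756), np.float64(214.81608234277107))
bottle cap [0.8286368  0.30404202 0.        ]
bottle cap [0.78961307 0.27833286 0.1       ]
bottle cap [0.77790595 0.27062012 0.13      ]
```

View pics/w32c.png

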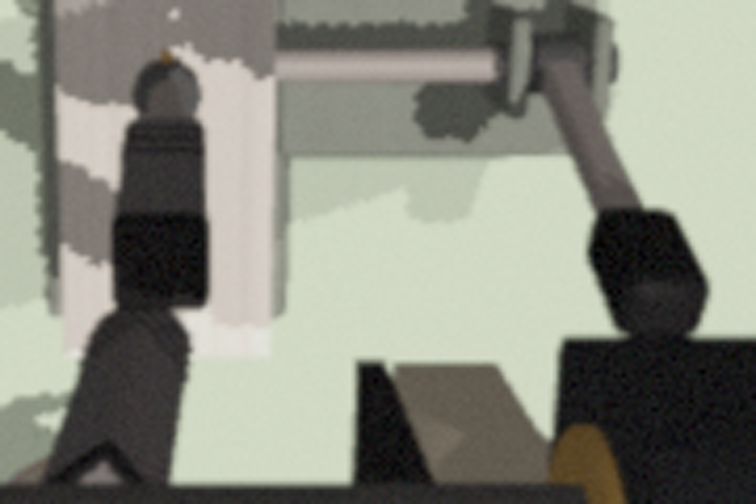

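Run:
```python
from h import *
plan([.6131,.3014,.25],-164.4)
```

```text
tcp [0.6095 0.1819 0.2967] rot [ 180.    -0.  -164.4] J [  34.   15.    2.   -0.  -77. -109.] f [ 0.2 -0.2 -0.7] w 0.0437 t 56.05
dp [-35.7 114.1  46.7] yaw rad 0.0 rows 3
```

{"fn": "apply_moves", "kwargs": {"commands": [{"grip": 0.57, "dp": [-4, 12, 0], "yaw": -0.1}, {"grip": 0.57, "dp": [-8, 25, 0], "yaw": -0.25}, {"grip": 0.57, "dp": [-12, 40, 0], "yaw": -0.4}, {"grip": 0.57, "dp": [-16, 55, 0], "yaw": -0.55}, {"grip": 0.57, "dp": [-20, 70, 0], "yaw": -0.7}, {"grip": 0.57, "dp": [-25, 85, 0], "yaw": -0.85}, {"grip": 0.57, "dp": [-30, 100, 0], "yaw": -1.0}, {"grip": 0.57, "dp": [-36, 114, 0], "yaw": -1.15}, {"grip": 0.57, "dp": [-36, 114, 0], "yaw": -1.3}, {"grip": 0.57, "dp": [-36, 114, 0], "yaw": -1.45}, {"grip": 0.57, "dp": [-36, 114, 0], "yaw": -1.571}, {"grip": 0.57, "dp": [-36, 114, 0], "yaw": -1.571}]}}

```text
time_s: 57.55
tcp_pos: [0.6134, 0.3012, 0.2956]
eef_rot: [179.9, -0.0, -74.4]
contact_force: [-0.7, -0.5, -1.2]
gripper_width: 0.0502
```

Run:
```python
from h import *
wsave('w33');save('scene','s33');save('top','t33');plan([.6131,.3014,.105],-74.4)
crop('s33',180,120,320,250,5,'s33c')
```

```text
tcp [0.6136 0.3013 0.2964] rot [179.9  -0.  -74.5] J [ 42.  20.   8.  -0. -79. -27.] f [-0.3 -0.3  0.5] w 0.0497 t 57.7
dp [ -0.3   0.2 191.4] yaw rad -0.002 rows 4
```

View pics/w33.png

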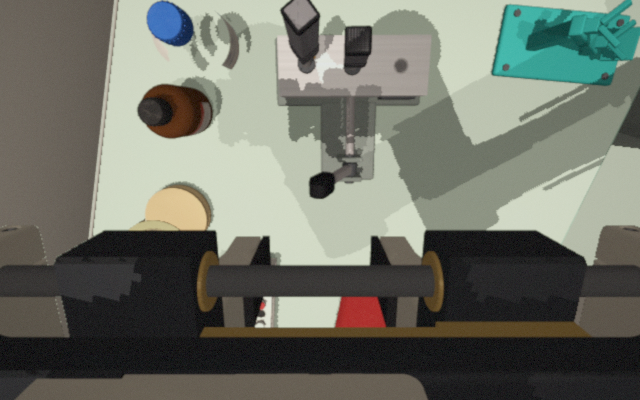

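View pics/s33c.png

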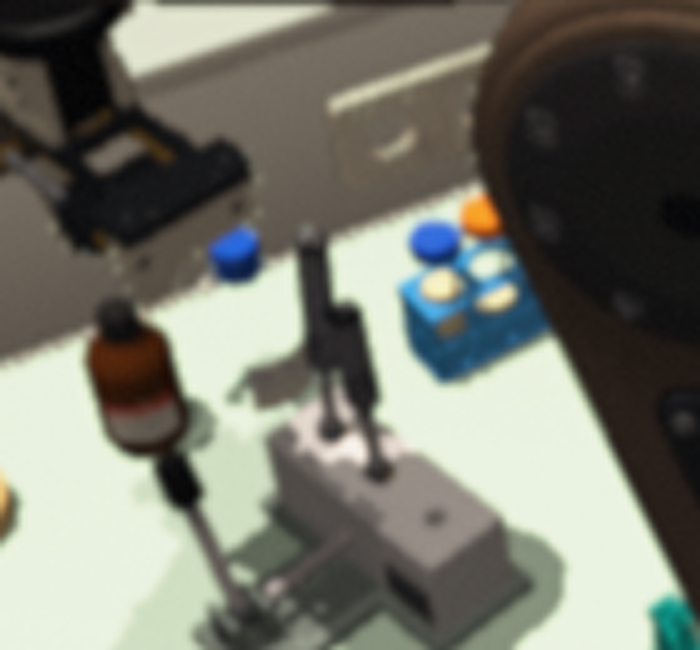

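Run:
```python
from h import *
c=load('w33');print(proj(c,[.6114,.3009,.132])); X=onplane(c,321,184,.132);print(X)
```

```text
(np.float64(320.5267884827237), np.float64(187.415372969589))
[0.61187118 0.29751389 0.132     ]
```

Knob where predicted. Descend around it.

{"fn": "apply_moves", "kwargs": {"commands": [{"grip": 0.57, "dp": [0, 0, 40], "yaw": 0}, {"grip": 0.57, "dp": [0, 0, 80], "yaw": 0}, {"grip": 0.57, "dp": [0, 0, 120], "yaw": 0}, {"grip": 0.57, "dp": [0, 0, 150], "yaw": 0}, {"grip": 0.57, "dp": [0, 0, 170], "yaw": 0}, {"grip": 0.57, "dp": [0, 0, 185], "yaw": 0}, {"grip": 0.57, "dp": [0, 0, 191], "yaw": 0}, {"grip": 0.57, "dp": [0, 0, 191], "yaw": 0}]}}

```text
time_s: 58.7
tcp_pos: [0.6138, 0.3014, 0.1062]
eef_rot: [-180.0, -0.0, -74.4]
contact_force: [1.1, -0.1, 0.0]
gripper_width: 0.0502
```

Run:
```python
from h import *
wsave('w34');save('scene','s34');plan([.6131,.3014,.105],-74.4)
crop('s34',180,120,320,250,5,'s34c')
```

```text
tcp [0.6142 0.3017 0.107 ] rot [-179.9    0.   -74.4] J [ 42.  26.  -7.   0. -57. -27.] f [-0.6  0.5  0.4] w 0.05 t 58.8
dp [-0.   1.1  2. ] yaw rad 0.001 rows 1
```

View pics/w34.png

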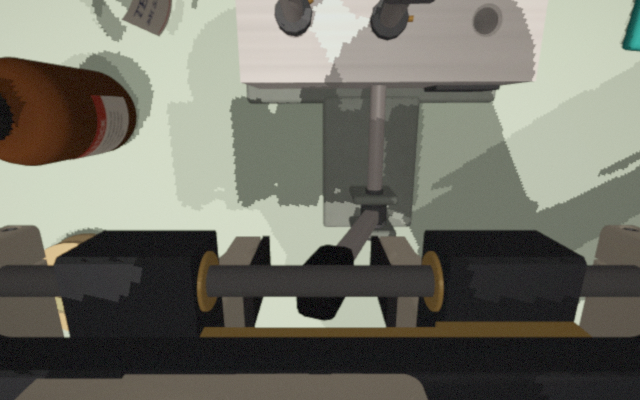

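View pics/s34c.png

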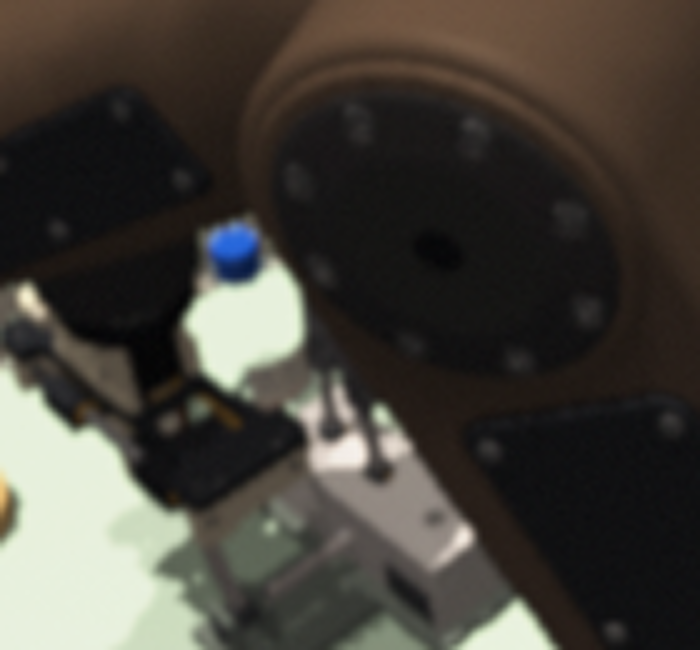

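{"fn": "apply_moves", "kwargs": {"commands": [{"grip": 0.57, "dp": [0, 6, 1], "yaw": 0}, {"grip": 0.57, "dp": [0, 12, 1], "yaw": 0}, {"grip": 0.57, "dp": [0, 17, 1], "yaw": 0}, {"grip": 0.57, "dp": [0, 22, 1], "yaw": 0}, {"grip": 0.57, "dp": [0, 27, 1], "yaw": 0}, {"grip": 0.57, "dp": [0, 32, 1], "yaw": 0}, {"grip": 0.57, "dp": [0, 37, 1], "yaw": 0}, {"grip": 0.57, "dp": [0, 42, 1], "yaw": 0}, {"grip": 0.57, "dp": [0, 47, 1], "yaw": 0}, {"grip": 0.57, "dp": [0, 52, 1], "yaw": 0}, {"grip": 0.57, "dp": [0, 57, 1], "yaw": 0}, {"grip": 0.57, "dp": [0, 62, 1], "yaw": 0}]}}

```text
time_s: 60.3
tcp_pos: [0.5543, 0.2848, 0.1055]
eef_rot: [-179.9, 0.0, -74.4]
contact_force: [4.8, 0.3, 3.7]
gripper_width: 0.05
```

Run:
```python
from h import *
wsave('w35');plan([.6131,.3014,.105],-74.4)
```

```text
tcp [0.5537 0.2846 0.1055] rot [-180.     0.   -74.4] J [ 45.  21. -15.   0. -53. -30.] f [ 2.4 -0.   2.6] w 0.0502 t 60.35
dp [ -0.2 -61.7   0.6] yaw rad 0.001 rows 1
```

View pics/w35.png

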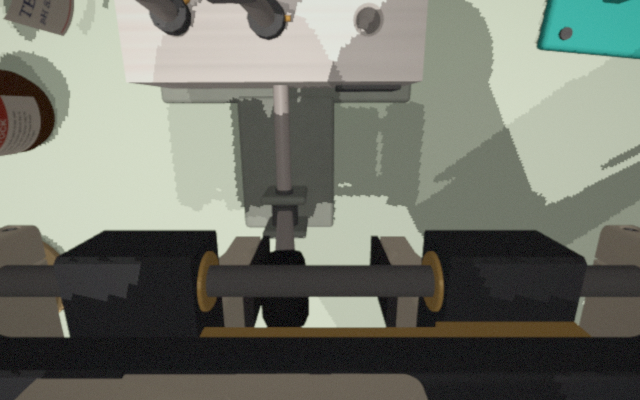

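{"fn": "apply_moves", "kwargs": {"commands": [{"grip": 0.57, "dp": [0, 4, 0], "yaw": 0}, {"grip": 0.57, "dp": [0, 8, 0], "yaw": 0}, {"grip": 0.57, "dp": [0, 12, 0], "yaw": 0}, {"grip": 0.57, "dp": [0, 15, 0], "yaw": 0}, {"grip": 0.57, "dp": [0, 17, 0], "yaw": 0}, {"grip": 0.57, "dp": [0, 17, 0], "yaw": 0}]}}

```text
time_s: 61.1
tcp_pos: [0.5375, 0.2801, 0.1043]
eef_rot: [180.0, 0.0, -74.4]
contact_force: [7.2, 1.7, -2.2]
gripper_width: 0.0498
```

{"fn": "apply_moves", "kwargs": {"commands": [{"grip": 0.57, "dp": [0, 2, 0], "yaw": 0}, {"grip": 0.57, "dp": [0, 4, 0], "yaw": 0}, {"grip": 0.57, "dp": [0, 4, 0], "yaw": 0}]}}

```text
time_s: 61.48
tcp_pos: [0.5348, 0.2796, 0.1047]
eef_rot: [-179.9, 0.0, -74.4]
contact_force: [11.1, 1.4, -3.7]
gripper_width: 0.0504
```

{"fn": "apply_moves", "kwargs": {"commands": [{"grip": 0.57, "dp": [0, 2, 0], "yaw": 0}, {"grip": 0.57, "dp": [0, 3, 0], "yaw": 0}, {"grip": 0.57, "dp": [0, 3, 0], "yaw": 0}]}}

```text
time_s: 61.85
tcp_pos: [0.5338, 0.2796, 0.1053]
eef_rot: [-179.7, 0.1, -74.3]
contact_force: [17.6, 2.4, -5.1]
gripper_width: 0.0504
```

Run:
```python
from h import *
wsave('w36');save('scene','s36');plan([.6131,.3014,.105],-74.4)
```

```text
tcp [0.5338 0.2796 0.1053] rot [-1.797e+02  1.000e-01 -7.430e+01] J [ 46.  20. -18.   0. -52. -31.] f [16.7  2.4 -7.2] w 0.0503 t 61.95
dp [  0.5 -82.2   0.8] yaw rad 0.001 rows 2
```

View pics/w36.png

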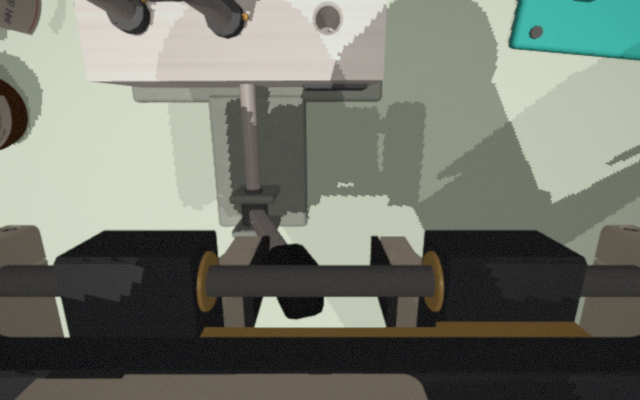

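{"fn": "apply_moves", "kwargs": {"commands": [{"grip": 0.57, "dp": [0, 0, 0], "yaw": 0}, {"grip": 0.57, "dp": [0, 0, 0], "yaw": 0}, {"grip": 0.57, "dp": [0, 0, 0], "yaw": 0}, {"grip": 0.57, "dp": [0, 0, 0], "yaw": 0}, {"grip": 0.57, "dp": [0, 0, 0], "yaw": 0}, {"grip": 0.57, "dp": [0, 0, 0], "yaw": 0}, {"grip": 0.57, "dp": [0, 0, 0], "yaw": 0}, {"grip": 0.57, "dp": [0, 0, 0], "yaw": 0}, {"grip": 0.57, "dp": [0, 0, 0], "yaw": 0}, {"grip": 0.57, "dp": [0, 0, 0], "yaw": 0}, {"grip": 0.57, "dp": [0, 0, 0], "yaw": 0}, {"grip": 0.57, "dp": [0, 0, 0], "yaw": 0}]}}

```text
time_s: 63.45
tcp_pos: [0.5338, 0.2796, 0.1053]
eef_rot: [-179.7, 0.1, -74.3]
contact_force: [17.1, 2.2, -4.7]
gripper_width: 0.0502
```

{"fn": "apply_moves", "kwargs": {"commands": [{"grip": 0.57, "dp": [0, 0, 0], "yaw": 0}, {"grip": 0.57, "dp": [0, 0, 0], "yaw": 0}, {"grip": 0.57, "dp": [0, 0, 0], "yaw": 0}, {"grip": 0.57, "dp": [0, 0, 0], "yaw": 0}, {"grip": 0.57, "dp": [0, 0, 0], "yaw": 0}, {"grip": 0.57, "dp": [0, 0, 0], "yaw": 0}, {"grip": 0.57, "dp": [0, 0, 0], "yaw": 0}, {"grip": 0.57, "dp": [0, 0, 0], "yaw": 0}, {"grip": 0.57, "dp": [0, 0, 0], "yaw": 0}, {"grip": 0.57, "dp": [0, 0, 0], "yaw": 0}, {"grip": 0.57, "dp": [0, 0, 0], "yaw": 0}, {"grip": 0.57, "dp": [0, 0, 0], "yaw": 0}]}}

```text
time_s: 64.95
tcp_pos: [0.5338, 0.2796, 0.1053]
eef_rot: [-179.7, 0.1, -74.3]
contact_force: [17.0, 2.6, -6.1]
gripper_width: 0.0501
```

{"fn": "apply_moves", "kwargs": {"commands": [{"grip": 0.57, "dp": [0, -3, 0], "yaw": 0}, {"grip": 0.57, "dp": [0, -6, 0], "yaw": 0}, {"grip": 0.57, "dp": [0, -9, 0], "yaw": 0}, {"grip": 0.57, "dp": [0, -12, 0], "yaw": 0}, {"grip": 0.57, "dp": [0, -15, 0], "yaw": 0}, {"grip": 0.57, "dp": [0, -18, 0], "yaw": 0}, {"grip": 0.57, "dp": [0, -21, 0], "yaw": 0}, {"grip": 0.57, "dp": [0, -24, 0], "yaw": 0}, {"grip": 0.57, "dp": [0, -27, 0], "yaw": 0}, {"grip": 0.57, "dp": [0, -30, 0], "yaw": 0}, {"grip": 0.57, "dp": [0, -33, 0], "yaw": 0}, {"grip": 0.57, "dp": [0, -36, 0], "yaw": 0}]}}

```text
time_s: 66.45
tcp_pos: [0.565, 0.2876, 0.1044]
eef_rot: [179.9, -0.0, -74.4]
contact_force: [1.6, 1.9, -0.0]
gripper_width: 0.05
```

{"fn": "apply_moves", "kwargs": {"commands": [{"grip": 0.57, "dp": [0, -3, 0], "yaw": 0}, {"grip": 0.57, "dp": [0, -6, 0], "yaw": 0}, {"grip": 0.57, "dp": [0, -9, 0], "yaw": 0}, {"grip": 0.57, "dp": [0, -12, 0], "yaw": 0}, {"grip": 0.57, "dp": [0, -15, 0], "yaw": 0}, {"grip": 0.57, "dp": [0, -17, 0], "yaw": 0}, {"grip": 0.57, "dp": [0, -19, 0], "yaw": 0}, {"grip": 0.57, "dp": [0, -21, 0], "yaw": 0}, {"grip": 0.57, "dp": [0, -23, 0], "yaw": 0}, {"grip": 0.57, "dp": [0, -25, 0], "yaw": 0}, {"grip": 0.57, "dp": [0, -27, 0], "yaw": 0}, {"grip": 0.57, "dp": [0, -29, 0], "yaw": 0}]}}

```text
time_s: 67.95
tcp_pos: [0.5936, 0.2958, 0.1051]
eef_rot: [-180.0, 0.0, -74.4]
contact_force: [1.3, -0.7, -0.6]
gripper_width: 0.0498
```

{"fn": "apply_moves", "kwargs": {"commands": [{"grip": 0.57, "dp": [0, -2, 0], "yaw": 0}, {"grip": 0.57, "dp": [0, -4, 0], "yaw": 0}, {"grip": 0.57, "dp": [0, -6, 0], "yaw": 0}, {"grip": 0.57, "dp": [0, -8, 0], "yaw": 0}, {"grip": 0.57, "dp": [0, -10, 0], "yaw": 0}, {"grip": 0.57, "dp": [0, -12, 0], "yaw": 0}, {"grip": 0.57, "dp": [0, -14, 0], "yaw": 0}, {"grip": 0.57, "dp": [0, -16, 0], "yaw": 0}, {"grip": 0.57, "dp": [0, -18, 0], "yaw": 0}, {"grip": 0.57, "dp": [0, -18, 0], "yaw": 0}]}}

```text
time_s: 69.2
tcp_pos: [0.611, 0.3006, 0.105]
eef_rot: [180.0, 0.0, -74.4]
contact_force: [-0.5, -0.0, 0.1]
gripper_width: 0.05
```

Run:
```python
from h import *
wsave('w37');plan([.6131,.3014,.105],-74.4)
```

```text
tcp [0.6109 0.3006 0.105 ] rot [180.   -0.  -74.4] J [ 43.  26.  -7.  -0. -57. -27.] f [-0.3  0.   0.6] w 0.05 t 69.25
dp [-0.2 -2.4  0. ] yaw rad 0.001 rows 1
```

View pics/w37.png

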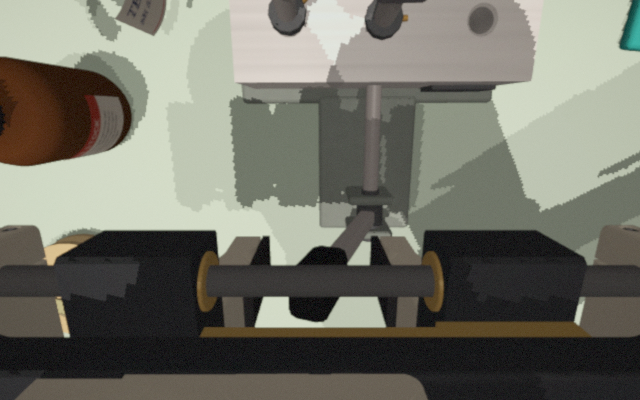

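Lever back at rest, fingers clear on both sides. Retreat straight up and look.

{"fn": "apply_moves", "kwargs": {"commands": [{"grip": 0.57, "dp": [0, 0, -30], "yaw": 0}, {"grip": 0.57, "dp": [0, 0, -80], "yaw": 0}, {"grip": 0.57, "dp": [0, 0, -130], "yaw": 0}, {"grip": 0.57, "dp": [0, 0, -180], "yaw": 0}, {"grip": 0.57, "dp": [0, 0, -220], "yaw": 0}, {"grip": 0.57, "dp": [0, 0, -220], "yaw": 0}, {"grip": 0.57, "dp": [0, 0, -220], "yaw": 0}]}}

```text
time_s: 70.12
tcp_pos: [0.6104, 0.3005, 0.3246]
eef_rot: [180.0, 0.0, -74.4]
contact_force: [0.1, 0.3, -0.5]
gripper_width: 0.0497
```

Run:
```python
from h import *
wsave('w38');save('scene','s38');save('top','t38');plan([.6131,.3014,.105],-74.4)
crop('s38',180,120,320,250,5,'s38c')
crop('t38',180,130,460,310,2.8,'t38c')
```

```text
tcp [0.6104 0.3003 0.3236] rot [179.9  -0.  -74.4] J [ 43.  19.  11.  -0. -82. -27.] f [0.  0.4 0.8] w 0.0503 t 70.28
dp [ -0.5  -3.4 218.6] yaw rad 0.001 rows 4
```

View pics/w38.png

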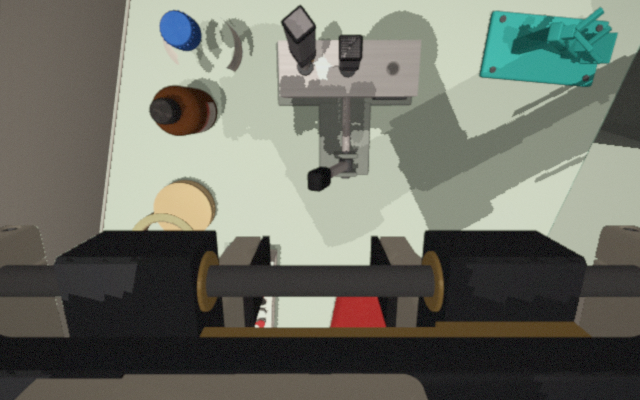

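View pics/s38c.png

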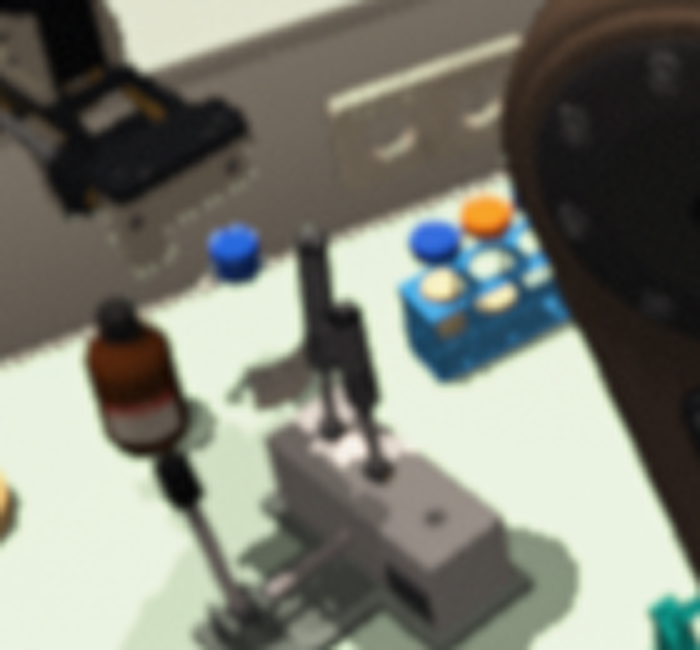

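View pics/t38.png

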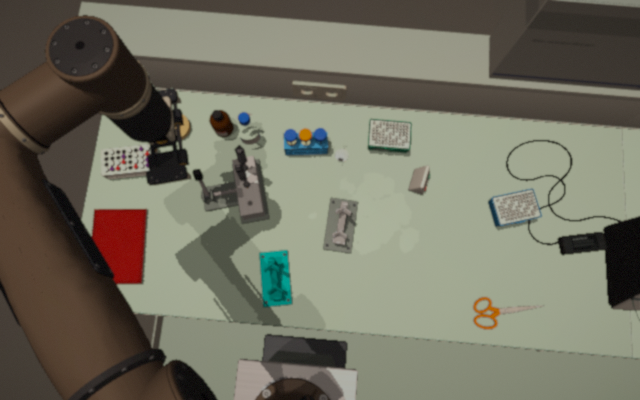

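Run:
```python
from h import *
w=load('w38');s=load('s38');t=load('t38')
crop('w38',270,0,380,100,7,'w38c')
print('long',tri([(w,298,20),(s,242.6,166.4)]));print('mid',tri([(w,350,43),(s,249,182.4)]))
```

```text
long (array([0.65913705, 0.17994823, 0.22946557]), [np.float64(1.8296253913481972), np.float64(1.8296253913482072)])
mid (array([0.62039841, 0.1797348 , 0.19765527]), [np.float64(3.3894048464373903), np.float64(3.389404846437332)])
```

View pics/w38c.png

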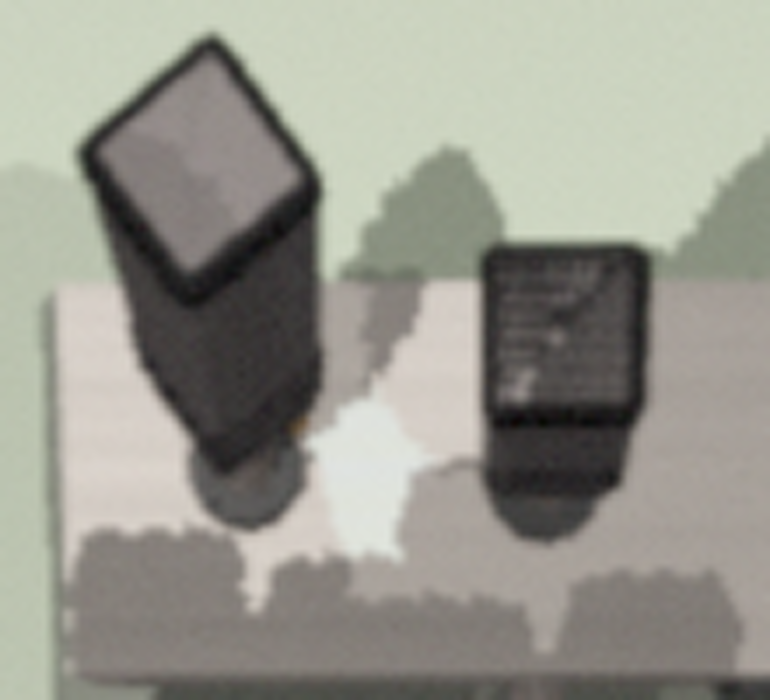

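```bash
python3 -c "
from h import *
print(close_job())"
```

```text
the job is handed in; nothing more can be done
None
```

I loaded both probes that were there and worked the lever, then handed the job in at about 70 s. Only the long and middle probes were on the worktop, so the short probe's front well is empty.

- **Probes:** Each was laid in the grey rest, nudged down the slope until the foot pushed back with about 9 N, and let go. I then took it again, lowered it upright into its well and pressed it at about 18 N against a hard bottom for over 4.5 s. The long one is in the rear well and the middle one in the middle well.
- **Lever:** It was pulled to its end stop, where the force rose to 17 N with no further travel. I held it there for about 3 s and eased it back over about 4 s.
- **Final pictures:**
  - Both collars sit on the block's top.
  - The long handle's top measured 0.229 m, against 0.230 expected. The middle's measured 0.198 m, against 0.205, but its two views disagreed by about 3 mm.
  - The lever is at rest, the beaker and timer are untouched, and the gripper is clear.

Three things did not come out clean:

- **Long probe in the rest:** its tip read about 5 mm off the rest's line (about 3°), though it was against the foot. It had probably caught the foot plate's edge on the way in. The middle one matched the expected position.
- **Lean:** both probes lean a few degrees within the wells' play.
- **Long probe turned:** it ended up turned about 45° on its own axis, with a different lean, after the middle one went in. The gripper probably brushed it, but it is still seated.

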